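Change the cartridges of the pantry water filter

ROBOT

A 7-joint arm with a two-finger parallel gripper is mounted at the origin on the work surface. World frame = base frame: x ahead of the robot, y to its left, z up, the work surface at z = 0. Lengths are in m, angles in rad, forces in N, time in s.
With the tool pointing down it reaches from about 0.4 to 0.85 m from the base axis. Payload 10.4 kg.
Tool frame: the origin (TCP) lies between the finger pads; the fingertips stand 14 mm ahead of it and the grasp point (between the pads) lies 5 mm behind it (r.finger_overhang is the z of the fingertips in the tool frame, in m); z points along the fingers, y is the line along which they close (so a half turn about z gives the same grasp; the last joint's range is limited). The gripper opens to 87 mm and grips with 3 to 60 N. Pads are 19 mm wide; open, the fingers measure 117 mm over their backs; the gripper's body (75 mm by 190 mm) begins 51 mm behind the grasp point.
Start: joints at [1.104, 0.332, -0.065, 1.46, 0.022, 1.35, -0.088], TCP at [0.268, -0.564, 0.237] pointing down, gripper open.
Joint ranges: [-2.6, 2.6], [-0.5, 2.12], [-1.47, 1.34], [0.16, 2.42], [-1.27, 4.41], [0.06, 2.06], [-2.6, 2.6]. Speed limits (rad/s): [2.22, 2.22, 2.79, 2.79, 3.14, 3.14, 3.14].

INTERFACE

Orientations are given as a unit quaternion [x, y, z, w].
In Python, from bench import r, optics gives the robot as it stands.
- The arm moves only by the shell command python3 -m pendant 'ROWS' [FORCE]. ROWS is JSON, a list of rows, each a list of 7 numbers: the closure, from -1 (fully open) to 1 (shut), then the shift along the tool's x, y, z scaled (see below), then the turn, a rotation vector about the tool's x, y, z scaled (see below). In form: [[grip, x, y, z, rx, ry, rz], ...]. A call has 1 to 8 rows; each row is the pose to reach, as a shift and turn from the pose commanded when the call began, along the tool's axes at that moment; what a row does not reach only later rows make up. The controller multiplies each number of a shift by 0.3 m and each number of a turn by 120 degrees. A row lasts 1/8 s, in which the tool goes at most 62.5 mm and 10.7 degrees, less where a joint would pass 70% of its speed; a pose out of reach is approached as far as the arm can. A call with a number of a shift or a turn outside -1 to 1 is refused whole. A call with a gripper value outside its range is refused whole. The fingers move at their own pace and stop on an object; FORCE is the grip in N (left out, the last holds). Time passes only in rows, so rows that repeat a pose let the fingers close. It gives the time, the measured TCP pose, the force, the opening and the grip force at its end, in the units of the state.
- r.read_state(): the state, without advancing time (a new reading comes with each control period).
- optics.camera(name): name is "scene" or "top" or "wrist"; returns a dict with "pixels" (384x512x3 uint8, red, green, blue), "vfov" (degrees; the focal length in pixels is half the picture's height over the tangent of half this angle, whatever the lens; pixels are square), "cx", "cy" (the principal point, pixels), "rvec" (rotation vector, rad) and "tvec" (3), from world to camera coordinates, as OpenCV has them. Camera axes: x right, y down, z forward; pixel columns grow to the right and rows downward; lengths in m; the calibration is good to about 2 mm. A picture is of the moment at which its call begins. There is no depth.
- r.close_job(): hands the job in; it is judged then, once.
The state is a dict: "time": time; "joint_positions": joint angles; "joint_vel": joint speeds; "joint_torque": joint torques, N m; "ee_pos": TCP position; "eef_rot": TCP orientation; "ft_force": force on the tool from outside, world axes, zero at the start; "torque": the same for the moment, N m; "width": finger opening in m; "grip_force": force on a finger pad.
Only numpy, scipy, OpenCV 4.12 (cv2) and the standard library are available. Lean on these libraries where they do the work, as an engineer would, in place of code of your own. Each camera call takes 0.05 s, during which the arm holds its last target. There are 200 camera calls.

TASK

Change the filter cartridges: swing the clamp of the water filter well open, put every spent cartridge (orange cap) into the low white basket and set every fresh one (blue cap) upright into any free seat, one to a seat (a spare seat may stay empty). When all are in, close the clamp fully so that it drives the fresh cartridges home, and only then wind the handwheel counter-clockwise until the red gate touches its open stop. Leave the other things on the counter where they are.

Things in the scene. Friction and masses are not known exactly. Their poses are not given: they have to be found in the camera images.
- unit: Water filter unit, fixed. Origin on the table under the middle seat; x from the handle side to the hinge, y along the seats, z up. White seat block 130 (x) x 250 (y) mm, 70 mm tall, 3 round pockets 53 mm wide, 72 mm apart. Grey rail behind (x 65 to 95 mm), 100 mm tall, carries the clamp. At its -y side (y -125 to -275 mm) a grey valve block 55 mm tall with the handwheel, behind it the red gate.
- seat0 (a point): centre of the mouth of the pocket at the -y end of the unit, on the block's top face (70 mm high). In every pocket a black platform on a spring: a cartridge set on it rests with its underside 38 mm above the table; it is home when pressed 7.5 mm lower, to 30.5 mm (2 to 3.5 N)
- seat1 (a point): centre of the mouth of the middle pocket, same height
- seat2 (a point): centre of the mouth of the pocket at the +y end, same height
- clamp (a joint): hinge angle of the steel clamp plate over the seats: 0 = fully closed (plate level, pressing the cartridges home), up to 1.9 rad = swung up and back away from the handle side. Stiff hinge: stays where left; 8 N at the handle moves it, 14 N closes it over three cartridges. Starts ajar. The plate is 216 mm wide and reaches 28 to 113 mm from the hinge, 13 mm thick.
- clamp_hinge (a point): middle of the clamp's hinge axis, which runs along the unit's y, 112.5 mm high, 80 mm behind the seats
- clamp_handle (a point): middle of the red round handle bar, 12 mm thick, 110 mm long along the unit's y, 155 mm from the hinge axis, on two arms 100 mm apart, with a gap of 36 mm between bar and plate. Closed, it lies on the robot's side of the unit, 113 mm high
- wheel (a joint): angle of the blue handwheel (104 mm wide) on a vertical axis, 0 to 5.0 rad, counter-clockwise from above positive = opens the valve. 2 N at the knob turns it; stays where left. Starts at 0.1 to 1.6 rad
- wheel_axis (a point): centre of the handwheel, on its top face, 96 mm high
- knob_grip (a point): grip point of the black upright spinner knob on the wheel (18 mm wide, from the wheel's top face, 97 mm high, to 133 mm; this point 121 mm high), 43 mm from the wheel's axis; the knob turns freely on its own pin
- gate (a joint): travel of the red gate block (24 x 20 x 36 mm) that the wheel drives, 10 mm per rad, towards the unit's -y: 0 = shut, 0.050 m = fully open, touching the dark open stop at the -y end
- fresh1: Fresh cartridge (may be absent): upright white cylinder with a blue cap, 50 mm wide, 76 mm tall, about 0.12 kg, bottom-heavy; origin at the centre of its underside, z up. Stands on the table at the start
- fresh2: Fresh cartridge (may be absent): upright white cylinder with a blue cap, 50 mm wide, 76 mm tall, about 0.12 kg, bottom-heavy; origin at the centre of its underside, z up. Stands on the table at the start
- fresh3: Fresh cartridge (may be absent): upright white cylinder with a blue cap, 50 mm wide, 76 mm tall, about 0.12 kg, bottom-heavy; origin at the centre of its underside, z up. Stands on the table at the start
- spent1: Spent cartridge (may be absent): grey cylinder with an orange cap, 50 mm wide, 76 mm tall, about 0.12 kg, bottom-heavy; origin at the centre of its underside, z up. Stands in one of the seats at the start
- spent2: Spent cartridge (may be absent): grey cylinder with an orange cap, 50 mm wide, 76 mm tall, about 0.12 kg, bottom-heavy; origin at the centre of its underside, z up. Stands in one of the seats at the start
- spent3: Spent cartridge (may be absent): grey cylinder with an orange cap, 50 mm wide, 76 mm tall, about 0.12 kg, bottom-heavy; origin at the centre of its underside, z up. Stands in one of the seats at the start
- basket: Low white basket, fixed, outside 140 (x) x 200 (y) x 45 mm tall, walls and floor 4 mm; origin at the centre of its underside
- mug: Bystander, to be left alone: blue ceramic mug, 76 mm wide, 85 mm tall; origin at the centre of its underside
- tin: Bystander, to be left alone: red tin, 60 mm wide, 60 mm tall; origin at the centre of its underside
- honey_jar: Bystander, to be left alone: amber jar with brass-coloured lid, 64 mm wide, 85 mm tall; origin at the centre of its underside
- carton: Bystander, to be left alone: brown carton, 50 x 80 x 110 mm tall; origin at the centre of its underside
- spice_jar: Bystander, to be left alone: small glass jar with black lid, 44 mm wide, 80 mm tall; origin at the centre of its underside
- bowl: Bystander, to be left alone: white bowl, 90 mm wide, 45 mm tall; origin at the centre of its underside
Mind the look-alikes: they are no part of the job. Leave any purple look-alike of the fresh2 alone.

How it is judged:
On the way, in this order (a step that is already met when the one before it is completed fails the run):
1. the clamp is swung open (past 1.2 rad) (value of joint clamp above 1.2 rad), for 0.2 s.
2. every spent cartridge is in the basket and every fresh one stands in a seat (x of spent1 in the frame of basket between -0.07 and 0.07 m and y of spent1 in the frame of basket between -0.1 and 0.1 m and z of each of spent1, spent2, spent3 in the frame of basket below 0.06 m and x of spent2 in the frame of basket between -0.07 and 0.07 m and y of spent2 in the frame of basket between -0.1 and 0.1 m and x of spent3 in the frame of basket between -0.07 and 0.07 m and y of spent3 in the frame of basket between -0.1 and 0.1 m and (horizontal distance between fresh1 and seat0 below 0.005 m or horizontal distance between fresh1 and seat1 below 0.005 m or horizontal distance between fresh1 and seat2 below 0.005 m) and z of each of fresh1, fresh2, fresh3 in the frame of unit below 0.043 m and angle between each of fresh1, fresh2, fresh3's own z axis and vertical below 0.12 rad and (horizontal distance between fresh2 and seat0 below 0.005 m or horizontal distance between fresh2 and seat1 below 0.005 m or horizontal distance between fresh2 and seat2 below 0.005 m) and (horizontal distance between fresh3 and seat0 below 0.005 m or horizontal distance between fresh3 and seat1 below 0.005 m or horizontal distance between fresh3 and seat2 below 0.005 m)), for 0.2 s.
3. the clamp is fully closed and the fresh cartridges are home (value of joint clamp below 0.05 rad and (horizontal distance between fresh1 and seat0 below 0.005 m or horizontal distance between fresh1 and seat1 below 0.005 m or horizontal distance between fresh1 and seat2 below 0.005 m) and z of each of fresh1, fresh2, fresh3 in the frame of unit below 0.0345 m and angle between each of fresh1, fresh2, fresh3's own z axis and vertical below 0.12 rad and (horizontal distance between fresh2 and seat0 below 0.005 m or horizontal distance between fresh2 and seat1 below 0.005 m or horizontal distance between fresh2 and seat2 below 0.005 m) and (horizontal distance between fresh3 and seat0 below 0.005 m or horizontal distance between fresh3 and seat1 below 0.005 m or horizontal distance between fresh3 and seat2 below 0.005 m)), for 0.2 s.
4. the gate touches its open stop (value of joint gate above 0.0485 m), for 0.2 s.
At the end, for the whole second after the job is handed in: Spent cartridges at rest in the basket (underside within its walls, below 60 mm); fresh ones at rest in seats, within 5 mm of the axis, upright within 0.12 rad, home (underside below 34.5 mm); clamp closed within 0.05 rad; gate within 1.5 mm of its open stop (all of step 3 and x of spent1 in the frame of basket between -0.07 and 0.07 m and y of spent1 in the frame of basket between -0.1 and 0.1 m and z of each of spent1, spent2, spent3 in the frame of basket below 0.06 m and x of spent2 in the frame of basket between -0.07 and 0.07 m and y of spent2 in the frame of basket between -0.1 and 0.1 m and x of spent3 in the frame of basket between -0.07 and 0.07 m and y of spent3 in the frame of basket between -0.1 and 0.1 m and value of joint gate above 0.0485 m and linear speed of each of fresh1, fresh2, fresh3, spent1, spent2, spent3 below 0.02 m/s); the robot touches nothing.
It fails at once if another thing on the counter (mug, tin, jars, carton, bowl) is pushed more than 30 mm or tipped over (distance of any of mug, tin, honey_jar, carton, spice_jar, bowl from where it was at the start of the episode above 0.03 m or angle between any of mug, tin, honey_jar, carton, spice_jar, bowl's own z axis and vertical above 0.6 rad).
Of fresh1, fresh2, fresh3 only 2 to 3 are there at a start; the rules pass over those that are not, and their reading is None.
Of spent1, spent2, spent3 only 2 to 3 are there at a start; the rules pass over those that are not, and their reading is None.
At some moment in a run one of fresh1, fresh2, fresh3 may be knocked a few centimetres aside while the robot is not near it.
It also fails if it takes over 210 s, if anything falls off the work surface, if the arm or the gripper's body presses on something with over 40 N, if the wrist force passes 120 N, or if a joint passes its speed limit or range.

## Working session

There is one attempt and no reset: what is moved stays moved. The work goes in short steps, Python scripts to look and compute and a shell command to move; the robot and the scene stay as the last step left them, time stands still between calls to the robot, and variables do not carry over. Pictures are saved under pics/ and viewed, at most 14 in all, crops included, and the job is handed in when it is done.

```bash
ls; mkdir -p pics
cat > h.py <<'E'
import numpy as np, cv2
from bench import r, optics
def cam(n,save=None):
    c=optics.camera(n); 
    if save: cv2.imwrite('pics/'+save,c['pixels'][...,::-1])
    h=c['pixels'].shape[0]; f=h/2/np.tan(np.radians(c['vfov'])/2)
    c['K']=np.array([[f,0,c['cx']],[0,f,c['cy']],[0,0,1]]); c['R']=cv2.Rodrigues(np.array(c['rvec'],float))[0]; c['t']=np.array(c['tvec'],float)
    return c
def ray(c,u,v,z):
    d=c['R'].T@np.linalg.solve(c['K'],[u,v,1.]); o=-c['R'].T@c['t']
    return o+d*(z-o[2])/d[2]
def proj(c,p):
    q=c['K']@(c['R']@np.array(p,float)+c['t']); return q[:2]/q[2]
E
python3 - <<'E'
from h import *
for n in('scene','top','wrist'):
    c=cam(n,n+'0.png'); print(n,c['vfov'],c['cx'],c['cy'],-c['R'].T@c['t'],c['R'].round(2).tolist(), {k:v for k,v in c.items() if k not in('pixels','K','R')}.keys())
print(r.read_state())
E
```

```text
pics
scene 48.58405962774279 256.6974087442828 188.62686257625828 [1.08503427 1.00116117 0.871145  ] [[-0.87, 0.5, -0.01], [0.29, 0.5, -0.82], [-0.41, -0.71, -0.58]] dict_keys(['vfov', 'cx', 'cy', 'rvec', 'tvec', 't'])
top 42.388378670087896 251.81143994816034 193.24359772184965 [0.42785694 0.02429425 1.57465695] [[-0.01, -1.0, -0.01], [-1.0, 0.01, -0.06], [0.06, 0.01, -1.0]] dict_keys(['vfov', 'cx', 'cy', 'rvec', 'tvec', 't'])
wrist 59.247559262560294 261.55246053973497 186.48402729987126 [ 0.34370095 -0.52743579  0.38242135] [[0.43, -0.9, -0.0], [-0.86, -0.41, 0.31], [-0.28, -0.13, -0.95]] dict_keys(['vfov', 'cx', 'cy', 'rvec', 'tvec', 't'])
{'time': 0.15, 'joint_positions': array([ 1.10439793,  0.33268209, -0.06469796,  1.46072873,  0.02156231,
        1.34992433, -0.08847474]), 'joint_vel': array([-3.70992137e-04, -2.59131026e-03,  2.09713511e-05, -1.82880717e-03,
        1.76850583e-03, -4.40088479e-04,  5.55804303e-04]), 'joint_torque': array([ 1.11590351e-03, -6.23631907e+01,  2.47318705e-02, -3.90135455e+01,
       -6.12652511e-02,  3.73405404e-02,  1.33164922e-04]), 'ee_pos': array([ 0.26824844, -0.56419783,  0.23597394]), 'eef_rot': array([ 9.75477621e-01,  2.20098015e-01, -1.20553568e-04, -5.10701719e-04]), 'ft_force': array([0.20048536, 0.18376835, 0.39567977]), 'torque': array([-0.02168615,  0.02465482,  0.00997829]), 'grip_force': 0.0, 'width': 0.08673812729717197}
```

View pics/top0.png

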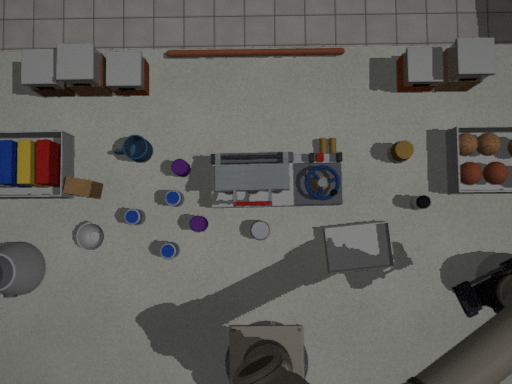

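View pics/scene0.png

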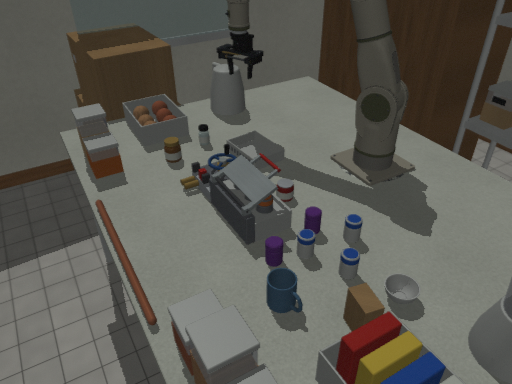

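The top view shows the unit around (250,180), with the wheel at (321,183) and the basket at (358,246). Blue caps are at (173,199), (133,217) and (168,251), purple decoys at (180,168) and (199,224). The white-lidded tin is at (260,230), directly in front of the unit.

Run:
```python
from h import *
c=cam('top'); im=c['pixels']; hsv=cv2.cvtColor(im,cv2.COLOR_RGB2HSV)
def blobs(m,z,mn=15,name=''):
    n,l,s,ce=cv2.connectedComponentsWithStats(m.astype(np.uint8))
    for i in range(1,n):
        if s[i,4]>=mn: print(name,ce[i].round(1),s[i].tolist(),ray(c,*ce[i],z)[:2].round(4))
H,S,V=[hsv[...,i].astype(int) for i in range(3)]
blobs((H>105)&(H<125)&(S>150)&(V>80),.076,name='blue')
blobs((H>128)&(H<150)&(S>90),.076,name='purple')
blobs(((H<6)|(H>174))&(S>150)&(V>90),.12,name='red')
blobs((H>6)&(H<22)&(S>120)&(V>90),.11,name='orange')
for u,v in[(260,230)]: print('tin',ray(c,u,v,.06))
cr=cv2.resize(im[140:275,195:400],None,fx=3.9,fy=3.9,interpolation=cv2.INTER_CUBIC); cv2.imwrite('pics/crop1.png',cr[...,::-1])
```

```text
blue [  5.4 160.9] [0, 140, 12, 44, 498] [0.6303 0.7952]
blue [172.3 197.4] [167, 192, 12, 12, 114] [0.5129 0.2827]
blue [131.5 216.4] [126, 211, 12, 12, 114] [0.4564 0.4068]
blue [167.4 250.6] [162, 245, 12, 12, 116] [0.3523 0.2975]
purple [180.5 167.3] [172, 159, 19, 17, 245] [0.6043 0.2578]
purple [198.2 223.3] [190, 216, 18, 16, 225] [0.4335 0.2043]
red [ 42.2 161.3] [36, 140, 13, 43, 539] [0.6218 0.6624]
red [319.6 156.4] [317, 153, 7, 8, 49] [ 0.6269 -0.1607]
red [252.4 202.9] [234, 201, 38, 4, 105] [0.4915 0.0392]
orange [256.5  50.7] [168, 48, 176, 6, 467] [0.9516 0.0221]
orange [470.4 142. ] [463, 135, 14, 16, 147] [ 0.6658 -0.6094]
orange [493.6 141.9] [486, 134, 14, 17, 140] [ 0.6654 -0.6781]
orange [323.8 145.1] [322, 138, 4, 15, 48] [ 0.6617 -0.175 ]
orange [333.4 145.2] [332, 138, 4, 15, 56] [ 0.6613 -0.2037]
orange [404.1 149.3] [396, 141, 17, 18, 239] [ 0.6464 -0.4128]
orange [475.9 171.3] [471, 165, 11, 14, 102] [ 0.5782 -0.6223]
orange [502.8 171. ] [498, 164, 10, 15, 94] [ 0.5783 -0.7014]
orange [ 77.9 185.6] [66, 177, 26, 18, 235] [0.5492 0.5586]
tin [0.41115748 0.01752624 0.06      ]
```

View pics/crop1.png

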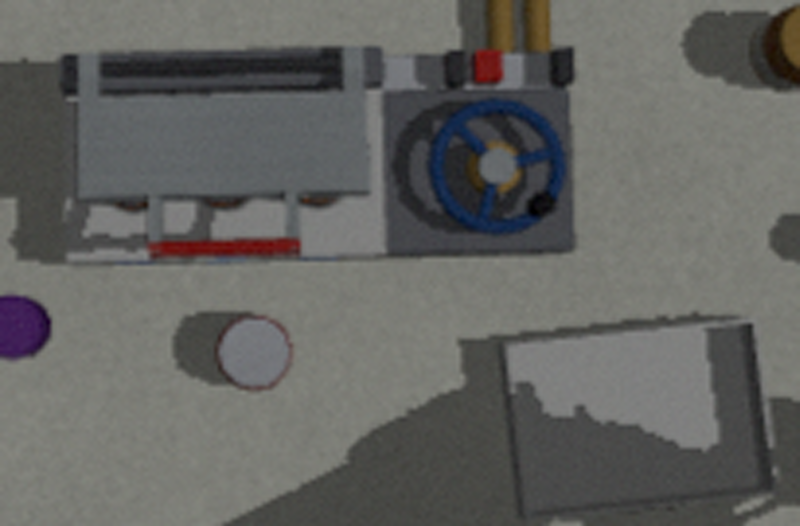

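The crop shows the clamp ajar with three orange slivers under the plate edge at crop (130,203), (225,203) and (320,198), so all three seats hold spent cartridges. The red handle bar runs from (150,248) to (298,245), and the knob is at (541,205). Next I'll measure the unit frame, clamp angle and basket.

```bash
cat >> h.py <<'E'
from scipy.spatial.transform import Rotation as Ro
def hsv(c): 
    h=cv2.cvtColor(c['pixels'],cv2.COLOR_RGB2HSV).astype(int); return h[...,0],h[...,1],h[...,2]
def tri(cs,uvs):
    A=np.zeros((3,3));b=np.zeros(3)
    for c,(u,v) in zip(cs,uvs):
        d=c['R'].T@np.linalg.solve(c['K'],[u,v,1.]);d/=np.linalg.norm(d);o=-c['R'].T@c['t'];P=np.eye(3)-np.outer(d,d);A+=P;b+=P@o
    p=np.linalg.solve(A,b); return p,[np.round(proj(c,p)-uv,1) for c,uv in zip(cs,uvs)]
def go(pos,yaw=None):
    """numbers for a row: tool down at pos, tool y at world angle yaw (deg)"""
    s=r.read_state(); R0=Ro.from_quat(s['eef_rot']); p=np.array(s['ee_pos'])
    d=R0.inv().apply(np.array(pos)-p)/.3
    y=R0.apply([0,1,0]); cy=np.degrees(np.arctan2(y[1],y[0]))
    a=np.radians(cy if yaw is None else yaw); Y=np.array([np.cos(a),np.sin(a),0]);Z=np.array([0,0,-1.]);X=np.cross(Y,Z)
    rv=(R0.inv()*Ro.from_matrix(np.c_[X,Y,Z])).as_rotvec()/np.radians(120)
    print('t',round(s['time'],2),'p',p.round(4),'yaw',round(cy,1),'w',round(s['width'],4),'F',np.round(s['ft_force'],1),'-> row',d.round(4).tolist(),rv.round(4).tolist(),'rows>=',max(np.linalg.norm(d)*.3/.0625,np.linalg.norm(rv)*120/10.7).round(1))
E
python3 - <<'E'
from h import *
t=cam('top');s=cam('scene')
f=lambda u,v:(195+(u-1.5)/3.9,140+(v-1.5)/3.9)
for n,u,v,z in[('railBL',65,57,.1),('railBR',383,48,.1),('valveFR',574,250,.055),('valveBR',573,90,.055),('valveFL',386,256,.055),('blockFL',68,260,.07),('blockFR',384,256,.07),('wheel',497,166,.096),('knob',541,205,.133),('gate',488,66,.09),
 ('bFL',503,342,.045),('bFR',748,320,.045),('bNR',770,488,.045),('bNL',522,514,.045)]:
    print(n,ray(t,*f(u,v),z).round(4))
m=[]
for c,box in((t,(190,210,230,300)),(s,(150,185,250,290))):
    H,S,V=hsv(c); k=((H<6)|(H>174))&(S>140)&(V>70); k[:box[0]]=0;k[box[1]:]=0;k[:,:box[2]]=0;k[:,box[3]:]=0
    ys,xs=np.nonzero(k); rect=cv2.minAreaRect(np.c_[xs,ys].astype(np.float32)); print(rect,len(xs))
    m.append(rect[0])
print(tri([t,s],m))
cr=cv2.resize(s['pixels'][120:260,160:370],None,fx=3.8,fy=3.8,interpolation=cv2.INTER_CUBIC); cv2.imwrite('pics/crop2.png',cr[...,::-1])
E
```

```text
railBL [0.6399 0.1614 0.1   ]
railBR [ 0.644  -0.0833  0.1   ]
valveFR [ 0.4889 -0.234   0.055 ]
valveBR [ 0.6153 -0.236   0.055 ]
valveFL [ 0.4857 -0.0864  0.055 ]
blockFL [0.4847 0.1626 0.07  ]
blockFR [ 0.4852 -0.0837  0.07  ]
wheel [ 0.5523 -0.1695  0.096 ]
knob [ 0.5196 -0.1969  0.133 ]
gate [ 0.6304 -0.1649  0.09  ]
bFL [ 0.4173 -0.1783  0.045 ]
bFR [ 0.4326 -0.3714  0.045 ]
bNR [ 0.3009 -0.385   0.045 ]
bNL [ 0.2825 -0.1905  0.045 ]
((252.48316955566406, 202.9269561767578), (3.0575013160705566, 37.072200775146484), 88.31531524658203) 109
((268.9208068847656, 161.70791625976562), (24.836992263793945, 3.166188955307007), 39.289405822753906) 70
(array([0.48949859, 0.03805955, 0.1766984 ]), [array([ 0.1, -0.2]), array([0.2, 0. ])])
```

View pics/crop2.png

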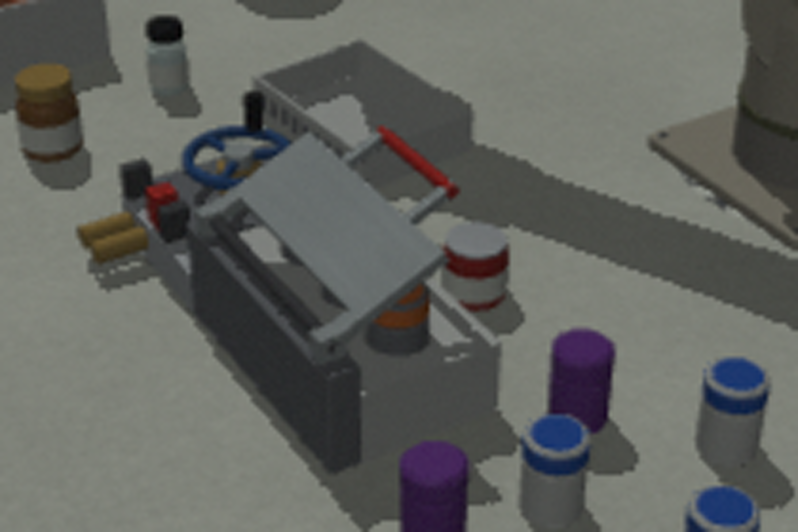

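Handle is at (0.4895, 0.038, 0.177), which puts the clamp at about 0.425 rad. The hinge falls at x≈0.631, the unit origin at about (0.551, 0.039) and the yaw at about 0.7°, all consistent with the block and rail edges.

```bash
python3 -c "
from h import *
go([.38,-.26,.3],-32);go([.4895,.038,.28],0)"
```

```text
t 0.3 p [ 0.2683 -0.5644  0.2363] yaw -64.6 w 0.0869 F [-0.4  1.  -0.9] -> row [0.7718, -0.7565, -0.212] [-0.0002, -0.0, -0.2714] rows>= 5.3
t 0.3 p [ 0.2683 -0.5644  0.2363] yaw -64.6 w 0.0869 F [-0.4  1.  -0.9] -> row [1.528, -1.4968, -0.145] [-0.0002, -0.0001, -0.5381] rows>= 10.3
```

```bash
python3 -m pendant '[[0.3,0.2,-0.2,-0.212,0,0,-0.07],[0.3,0.4,-0.4,-0.212,0,0,-0.14],[0.3,0.6,-0.6,-0.212,0,0,-0.21],[0.3,0.772,-0.757,-0.212,0,0,-0.271],[0.3,0.772,-0.757,-0.212,0,0,-0.271],[0.3,0.772,-0.757,-0.212,0,0,-0.271]]' 20; python3 -c "
from h import *
go([.4895,.038,.24],0)"
```

```text
time: 1.05
ee_pos: [0.3814, -0.2564, 0.3008]
eef_rot: [0.874, 0.486, 0.0, 0.001]
ft_force: [-1.1, -1.3, 0.5]
width: 0.0357
grip_force: 0.0
t 1.05 p [ 0.3814 -0.2564  0.3008] yaw -31.8 w 0.0357 F [-1.1 -1.3  0.5] -> row [1.0241, -0.2111, 0.2022] [0.0006, 0.0003, -0.265] rows>= 5.1
```

```bash
python3 -m pendant '[[0.3,0.3,-0.06,0.0,0,0,-0.08],[0.3,0.6,-0.13,0.1,0,0,-0.16],[0.3,1.0,-0.211,0.2,0,0,-0.265],[0.3,1.0,-0.211,0.2,0,0,-0.265],[0.3,1.0,-0.211,0.2,0,0,-0.265],[0.3,1.0,-0.211,0.2,0,0,-0.265],[0.3,1.0,-0.211,0.2,0,0,-0.265]]'; python3 -c "
from h import *
go([.4895,.038,.172],0)
c=cam('wrist','w1.png'); print(proj(c,[.4895,.038,.177]))"
```

```text
time: 1.92
ee_pos: [0.4855, 0.0276, 0.2401]
eef_rot: [0.709, 0.706, -0.0, -0.0]
ft_force: [0.2, -0.5, -0.8]
width: 0.0306
grip_force: 0.0
t 1.93 p [0.4855 0.0276 0.2401] yaw -0.2 w 0.0306 F [ 0.2 -0.5 -0.8] -> row [0.0347, 0.0133, 0.2268] [-0.0002, 0.0001, -0.002] rows>= 1.1
[269.29203033 196.99167505]
```

View pics/w1.png

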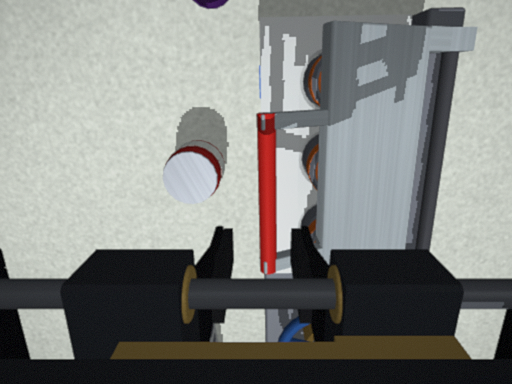

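The wrist picture shows the bar from (264,115) to (268,270), matching the prediction at (269,197) to within a pixel or two across. The fingers straddle it, so I'll descend and grip.

```bash
python3 -m pendant '[[0.3,0.035,0.013,0,0,0,0],[0.3,0.035,0.013,0.12,0,0,0],[0.3,0.035,0.013,0.227,0,0,0],[0.3,0.035,0.013,0.227,0,0,0],[1,0.035,0.013,0.227,0,0,0],[1,0.035,0.013,0.227,0,0,0],[1,0.035,0.013,0.227,0,0,0],[1,0.035,0.013,0.227,0,0,0]]' 15
python3 - <<'E'
from h import *
hx,hz=.631,.1125
p=r.read_state()['ee_pos'];g=p+[0,0,.005];th0=np.arctan2(g[2]-hz,hx-g[0]);L=np.hypot(g[2]-hz,hx-g[0]);print(th0,L,.155)
for th in np.arange(.6,1.95,.15):
    q=np.array([hx-.155*np.cos(th),g[1],hz+.155*np.sin(th)])-g
    print(round(th,2),(q/.3).round(3))
go(p,0)
E
```

```text
time: 2.98
ee_pos: [0.4892, 0.0384, 0.173]
eef_rot: [0.709, 0.706, -0.0, 0.0]
ft_force: [-5.8, -0.3, 6.7]
width: 0.0115
grip_force: 15.0
0.4324932872944403 0.15618669656546488 0.155
0.6 [0.046 0.    0.074]
0.75 [0.095 0.    0.134]
0.9 [0.152 0.    0.187]
1.05 [0.216 0.    0.23 ]
1.2 [0.285 0.    0.263]
1.35 [0.36  0.    0.286]
1.5 [0.436 0.    0.297]
1.65 [0.514 0.    0.297]
1.8 [0.59  0.    0.285]
1.95 [0.664 0.    0.262]
t 2.98 p [0.4892 0.0384 0.173 ] yaw -0.3 w 0.0115 F [-5.8 -0.3  6.7] -> row [0.0, 0.0, 0.0] [-0.0002, 0.0003, -0.0021] rows>= 0.0
```

```bash
python3 -m pendant '[[1,0,0.02,-0.037,0,0,0],[1,0,0.046,-0.074,0,0,0],[1,0,0.07,-0.104,0,0,0],[1,0,0.095,-0.134,0,0,0],[1,0,0.123,-0.161,0,0,0],[1,0,0.152,-0.187,0,0,0]]' 25; python3 -c "
from h import *
hx,hz=.631,.1125
g=r.read_state()['ee_pos']+[0,0,.005];print(np.arctan2(g[2]-hz,hx-g[0]),np.hypot(g[2]-hz,hx-g[0]))
for th in np.arange(.9,1.9,.1):
    q=np.array([hx-.156*np.cos(th),g[1],hz+.156*np.sin(th)])-g
    print(round(th,2),(q/.3).round(3))
"
```

```text
time: 3.72
ee_pos: [0.53, 0.039, 0.2292]
eef_rot: [0.708, 0.706, -0.005, -0.004]
ft_force: [-36.3, 0.8, 26.2]
width: 0.0112
grip_force: 25.0
0.878098461716269 0.15812255936262348
0.9 [0.013 0.    0.002]
1.0 [0.056 0.    0.032]
1.1 [0.101 0.    0.058]
1.2 [0.148 0.    0.079]
1.3 [0.197 0.    0.095]
1.4 [0.248 0.    0.107]
1.5 [0.3   0.    0.113]
1.6 [0.352 0.    0.114]
1.7 [0.404 0.    0.11 ]
1.8 [0.455 0.    0.101]
```

Radial strain shows the hinge estimate is slightly off. I'll open the fingers to cage the bar loosely and drag it back with the front finger.

```bash
python3 -m pendant '[[0.3,0,0,0,0,0,0],[0.3,0,0,0,0,0,0],[0.3,0,0.08,-0.05,0,0,0],[0.3,0,0.16,-0.085,0,0,0],[0.3,0,0.24,-0.11,0,0,0],[0.3,0,0.32,-0.115,0,0,0],[0.3,0,0.40,-0.115,0,0,0],[0.3,0,0.48,-0.105,0,0,0]]' ; python3 -c "
from h import *
go([.54,.038,.33],0)"
```

```text
time: 4.72
ee_pos: [0.6793, 0.0384, 0.2607]
eef_rot: [0.708, 0.706, 0.0, -0.001]
ft_force: [-8.5, 3.3, 0.8]
width: 0.0305
grip_force: 4.0
t 4.72 p [0.6793 0.0384 0.2607] yaw -0.2 w 0.0305 F [-8.5  3.3  0.8] -> row [-0.003, -0.4647, -0.2307] [-0.0004, -0.0005, -0.0019] rows>= 2.5
```

```bash
python3 -m pendant '[[0.3,0,0,-0.15,0,0,0],[0.3,0,0,-0.3,0,0,0],[0.3,-0.1,-0.2,-0.3,0,0,0],[0.3,-0.28,-0.47,-0.3,0,0,0],[-1,-0.28,-0.47,-0.3,0,0,0],[-1,-0.28,-0.47,-0.3,0,0,0],[-1,-0.28,-0.47,-0.3,0,0,0]]' ; python3 -c "
from h import *
cam('wrist','w2.png');print(r.read_state()['ee_pos'])"
```

```text
time: 5.6
ee_pos: [0.5384, -0.0456, 0.3503]
eef_rot: [0.709, 0.705, 0.001, 0.001]
ft_force: [0.8, 0.2, 0.0]
width: 0.0529
grip_force: 0.0
[ 0.53853022 -0.04516068  0.3500045 ]
```

View pics/w2.png

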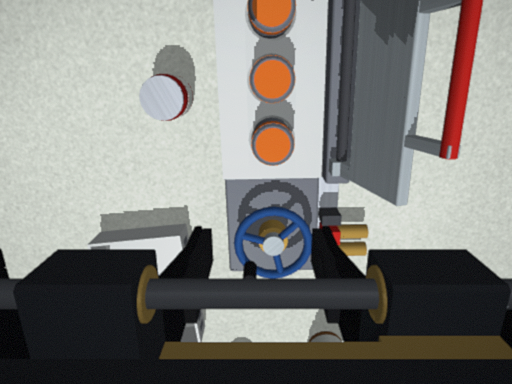

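The clamp is well open. Three orange caps show at (272,10), (272,78) and (273,143), with the wheel at (273,245).

```bash
cat >> h.py <<'E'
def caps(c,kind,z,mn=60):
    H,S,V=hsv(c); m={'orange':(H>3)&(H<18)&(S>150)&(V>120),'blue':(H>105)&(H<125)&(S>150)&(V>80)}[kind]
    n,l,s,ce=cv2.connectedComponentsWithStats(m.astype(np.uint8)); out=[]
    for i in range(1,n):
        if s[i,4]>=mn:
            k=max(cv2.findContours((l==i).astype(np.uint8),0,1)[0],key=len); (x,y),rr=cv2.minEnclosingCircle(k)
            out.append(((x,y),rr,s[i].tolist(),ray(c,x,y,z).round(4),ray(c,*ce[i],z).round(4)))
    return out
E
python3 - <<'E'
from h import *
c=cam('wrist')
for o in caps(c,'orange',.114): print(o)
t=cam('top')
for o in caps(t,'orange',.114,30):
    if abs(o[3][1])<.2:print('top',o)
print([ray(c,u,v,.07).round(4) for u,v in [(215,0),(224,178),(320,178)]],ray(c,273,245,.096))
print(proj(c,[.551,.039,.114]))
E
```

```text
((271.98321533203125, 7.459731578826904), 19.500152587890625, [253, 0, 38, 27, 862], array([0.5488, 0.1082, 0.114 ]), array([0.5484, 0.1046, 0.114 ]))
((272.0, 79.5), 18.927593231201172, [254, 61, 37, 38, 1078], array([0.5492, 0.0383, 0.114 ]), array([0.5493, 0.0384, 0.114 ]))
((272.6044006347656, 145.25823974609375), 17.02086639404297, [256, 129, 34, 34, 901], array([ 0.5503, -0.0335,  0.114 ]), array([ 0.5502, -0.0333,  0.114 ]))
top ((227.6851806640625, 183.87037658691406), 6.107559680938721, [223, 178, 11, 12, 113], array([0.549 , 0.1119, 0.114 ]), array([0.5494, 0.1115, 0.114 ]))
top ((251.94329833984375, 183.3556671142578), 6.166670799255371, [246, 178, 12, 12, 120], array([0.5497, 0.04  , 0.114 ]), array([0.5497, 0.0405, 0.114 ]))
[array([0.4858, 0.1238, 0.07  ]), array([ 0.488 , -0.0852,  0.07  ]), array([ 0.6144, -0.0857,  0.07  ])] [ 0.55221226 -0.16998129  0.096     ]
[273.68254154  78.85453068]
```

```bash
python3 -c "
from h import *
go([.5503,-.0335,.20],66);go([.5503,-.0335,.09],66)"
```

```text
t 5.75 p [ 0.5385 -0.0449  0.3495] yaw -0.2 w 0.0646 F [ 0.3 -0.1 -0.1] -> row [0.0375, 0.0393, 0.4985] [0.0003, -0.0003, -0.5513] rows>= 6.2
t 5.75 p [ 0.5385 -0.0449  0.3495] yaw -0.2 w 0.0646 F [ 0.3 -0.1 -0.1] -> row [0.0372, 0.0393, 0.8651] [0.0003, -0.0003, -0.5513] rows>= 6.2
```

```bash
python3 -m pendant '[[-0.38,0.0375,0.039,0.15,0,0,-0.551],[-0.38,0.0375,0.039,0.25,0,0,-0.551],[-0.38,0.0375,0.039,0.4,0,0,-0.551],[-0.38,0.0375,0.039,0.55,0,0,-0.551],[-0.38,0.0375,0.039,0.65,0,0,-0.551],[-0.38,0.0375,0.039,0.65,0,0,-0.551],[-0.38,0.0375,0.039,0.65,0,0,-0.551],[-0.38,0.0375,0.039,0.65,0,0,-0.551]]' ; python3 -c "
from h import *
go([.5503,-.0335,.09],66)"
```

```text
time: 6.75
ee_pos: [0.55, -0.0341, 0.1549]
eef_rot: [0.21, 0.978, 0.0, 0.0]
ft_force: [-0.4, -0.1, -0.3]
width: 0.0601
grip_force: 0.0
t 6.75 p [ 0.55   -0.0341  0.1549] yaw 65.7 w 0.0601 F [-0.4 -0.1 -0.3] -> row [0.0002, 0.0022, 0.2164] [0.0003, 0.0002, -0.0025] rows>= 1.0
```

```bash
python3 -m pendant '[[-0.38,0,0.002,0.1,0,0,0],[-0.38,0,0.002,0.21,0,0,0],[-0.38,0,0.002,0.213,0,0,0],[1,0,0.002,0.213,0,0,0],[1,0,0.002,0.213,0,0,0],[1,0,0.002,0.213,0,0,0],[1,0,0.002,0.213,0,0,0]]' 20; python3 -c "
from h import *
go([.5503,-.0335,.19],66)"
```

```text
time: 7.62
ee_pos: [0.5503, -0.0341, 0.0914]
eef_rot: [0.209, 0.978, 0.0, 0.001]
ft_force: [0.5, 0.9, 0.8]
width: 0.0497
grip_force: 20.0
t 7.62 p [ 0.5503 -0.0341  0.0914] yaw 65.9 w 0.0497 F [0.5 0.9 0.8] -> row [0.0004, 0.0018, -0.3286] [0.0002, 0.0007, -0.0012] rows>= 1.6
```

```bash
python3 -m pendant '[[1,0,0.002,-0.1,0,0,0],[1,0,0.002,-0.25,0,0,0],[1,0,0.002,-0.37,0,0,0],[1,0,0.002,-0.37,0,0,0]]'; python3 -c "
from h import *
go([.363,-.342,.19],5)"
```

```text
time: 8.12
ee_pos: [0.5512, -0.0335, 0.2044]
eef_rot: [0.209, 0.978, -0.0, 0.002]
ft_force: [0.4, 0.4, -1.6]
width: 0.0491
grip_force: 20.0
t 8.12 p [ 0.5512 -0.0335  0.2044] yaw 65.9 w 0.0491 F [ 0.4  0.4 -1.6] -> row [0.1519, -1.195, 0.0464] [0.0014, 0.0016, 0.5071] rows>= 5.8
```

```bash
python3 -m pendant '[[1,0.02,-0.15,0,0,0,0.08],[1,0.05,-0.35,0,0,0,0.17],[1,0.08,-0.55,0,0,0,0.25],[1,0.11,-0.75,0,0,0,0.34],[1,0.13,-0.95,0.02,0,0,0.42],[1,0.13,-0.95,0.04,0,0,0.5],[1,0.13,-0.95,0.04,0,0,0.5]]'; python3 -c "
from h import *
go([.363,-.342,.066],5)"
```

```text
time: 9.0
ee_pos: [0.3969, -0.2774, 0.1884]
eef_rot: [0.67, 0.742, -0.0, -0.001]
ft_force: [-0.7, -0.0, -0.8]
width: 0.0496
grip_force: 20.0
t 9.0 p [ 0.3969 -0.2774  0.1884] yaw 5.9 w 0.0496 F [-0.7 -0.  -0.8] -> row [-0.2033, -0.1337, 0.4079] [-0.0008, -0.0009, 0.0072] rows>= 2.3
```

```bash
python3 -m pendant '[[1,-0.1,-0.07,0,0,0,0],[1,-0.203,-0.134,0.1,0,0,0],[1,-0.203,-0.134,0.25,0,0,0],[1,-0.203,-0.134,0.425,0,0,0],[1,-0.203,-0.134,0.425,0,0,0],[-0.5,-0.203,-0.134,0.425,0,0,0],[-0.5,-0.203,-0.134,0.425,0,0,0],[-0.5,-0.203,-0.134,0.2,0,0,0]]'; python3 -c "
from h import *
go([.45,-.2,.2],35)"
```

```text
time: 10.0
ee_pos: [0.3623, -0.3409, 0.1233]
eef_rot: [0.67, 0.743, 0.0, -0.003]
ft_force: [0.5, -1.0, 1.1]
width: 0.064
grip_force: 0.0
t 10.0 p [ 0.3623 -0.3409  0.1233] yaw 5.9 w 0.064 F [ 0.5 -1.   1.1] -> row [0.4383, 0.3381, -0.2549] [-0.0011, -0.0028, -0.2423] rows>= 2.9
```

```bash
python3 -m pendant '[[-0.38,0,0,-0.15,0,0,0],[-0.38,0.1,0.08,-0.26,0,0,-0.05],[-0.38,0.3,0.23,-0.26,0,0,-0.13],[-0.38,0.5,0.39,-0.26,0,0,-0.21],[-0.38,0.7,0.54,-0.26,0,0,-0.3],[-0.38,0.85,0.65,-0.26,0,0,-0.38],[-0.38,0.85,0.65,-0.26,0,0,-0.45],[-0.38,0.85,0.65,-0.26,0,0,-0.5]]'; python3 -c "
from h import *
go([.5497,.0392,.135],66)"
```

```text
time: 11.0
ee_pos: [0.5332, -0.0653, 0.2041]
eef_rot: [0.204, 0.979, 0.0, 0.001]
ft_force: [-0.9, -1.5, -1.3]
width: 0.06
grip_force: 0.0
t 11.0 p [ 0.5332 -0.0653  0.2041] yaw 66.4 w 0.06 F [-0.9 -1.5 -1.3] -> row [0.0894, 0.341, 0.2307] [0.0006, 0.0009, 0.0037] rows>= 2.0
```

```bash
python3 -m pendant '[[-0.38,0.05,0.2,0.1,0,0,0],[-0.38,0.09,0.341,0.2,0,0,0],[-0.38,0.09,0.341,0.23,0,0,0]]'; python3 -c "
from h import *
go([.5497,.0392,.0905],66)"
```

```text
time: 11.38
ee_pos: [0.5485, 0.0404, 0.1333]
eef_rot: [0.205, 0.979, 0.001, -0.0]
ft_force: [-0.5, -0.0, 0.2]
width: 0.0601
grip_force: 0.0
t 11.38 p [0.5485 0.0404 0.1333] yaw 66.3 w 0.0601 F [-0.5 -0.   0.2] -> row [-0.0055, -0.0022, 0.1428] [0.0005, -0.0005, 0.0024] rows>= 0.7
```

```bash
python3 -m pendant '[[-0.38,-0.002,0,0.07,0,0,0],[-0.38,-0.002,0,0.142,0,0,0],[-0.38,-0.002,0,0.142,0,0,0],[1,-0.002,0,0.142,0,0,0],[1,-0.002,0,0.142,0,0,0],[1,-0.002,0,0.142,0,0,0],[1,-0.002,0,0.142,0,0,0]]' 20; python3 -c "
from h import *
go([.5503,-.0335,.19],66)"; python3 -m pendant '[[1,0,0,-0.15,0,0,0],[1,0,0,-0.3,0,0,0],[1,0,0,-0.38,0,0,0],[1,0,-0.1,-0.38,0,0,0.05],[1,0.03,-0.3,-0.38,0,0,0.12],[1,0.07,-0.5,-0.38,0,0,0.19],[1,0.11,-0.7,-0.38,0,0,0.27],[1,0.15,-0.9,-0.38,0,0,0.34]]' ; python3 -c "
from h import *
go([.357,-.281,.19],5)"
```

```text
time: 12.25
ee_pos: [0.5506, 0.0357, 0.0919]
eef_rot: [0.209, 0.978, 0.0, 0.001]
ft_force: [2.6, 3.1, 2.7]
width: 0.0495
grip_force: 20.0
t 12.25 p [0.5506 0.0357 0.0919] yaw 65.9 w 0.0495 F [2.6 3.1 2.7] -> row [-0.094, -0.2107, -0.327] [0.0005, 0.0008, -0.001] rows>= 1.9
time: 13.25
ee_pos: [0.3962, -0.1942, 0.205]
eef_rot: [0.539, 0.842, -0.0, -0.0]
ft_force: [0.2, -0.6, -1.2]
width: 0.0501
grip_force: 19.8
t 13.25 p [ 0.3962 -0.1942  0.205 ] yaw 24.7 w 0.0501 F [ 0.2 -0.6 -1.2] -> row [-0.2082, -0.2396, 0.0503] [-0.0004, 0.0001, 0.1644] rows>= 1.8
```

```bash
python3 -m pendant '[[1,-0.1,-0.12,0,0,0,0.08],[1,-0.208,-0.24,0.05,0,0,0.164],[1,-0.208,-0.24,0.2,0,0,0.164],[1,-0.208,-0.24,0.35,0,0,0.164],[1,-0.208,-0.24,0.48,0,0,0.164],[1,-0.208,-0.24,0.48,0,0,0.164],[-0.5,-0.208,-0.24,0.48,0,0,0.164],[-0.5,-0.208,-0.24,0.48,0,0,0.164]]'; python3 -m pendant '[[-0.38,0,0,-0.2,0,0,0],[-0.38,0,0,-0.48,0,0,0],[-0.38,0.2,0.15,-0.48,0,0,-0.1],[-0.38,0.4,0.3,-0.48,0,0,-0.18],[-0.38,0.6,0.45,-0.48,0,0,-0.26],[-0.38,0.8,0.6,-0.48,0,0,-0.34],[-0.38,0.95,0.63,-0.48,0,0,-0.42],[-0.38,0.95,0.63,-0.48,0,0,-0.5]]'; python3 -c "
from h import *
go([.549,.110,.135],66)"
```

```text
time: 14.25
ee_pos: [0.3598, -0.2801, 0.0622]
eef_rot: [0.673, 0.739, -0.0, 0.001]
ft_force: [0.4, -0.7, -0.3]
width: 0.0613
grip_force: 0.0
time: 15.25
ee_pos: [0.5215, 0.0254, 0.2063]
eef_rot: [0.209, 0.978, 0.0, 0.001]
ft_force: [-0.7, -0.6, -0.2]
width: 0.0598
grip_force: 0.0
t 15.25 p [0.5215 0.0254 0.2063] yaw 65.9 w 0.0598 F [-0.7 -0.6 -0.2] -> row [0.0319, 0.2946, 0.2378] [0.0004, 0.0006, -0.0009] rows>= 1.8
```

```bash
python3 -m pendant '[[-0.38,0.02,0.15,0.1,0,0,0],[-0.38,0.032,0.295,0.2,0,0,0],[-0.38,0.032,0.295,0.23,0,0,0],[-0.38,0.032,0.295,0.38,0,0,0],[-0.38,0.032,0.295,0.383,0,0,0],[1,0.032,0.295,0.383,0,0,0],[1,0.032,0.295,0.383,0,0,0],[1,0.032,0.295,0.383,0,0,0]]' 20; python3 -m pendant '[[1,0,0,-0.003,0,0,0],[1,0,0,-0.15,0,0,0],[1,0,0,-0.3,0,0,0],[1,0,-0.1,-0.38,0,0,0.03],[1,0.03,-0.3,-0.38,0,0,0.1],[1,0.07,-0.5,-0.38,0,0,0.17],[1,0.11,-0.7,-0.38,0,0,0.25],[1,0.15,-0.9,-0.38,0,0,0.33]]' ; python3 -c "
from h import *
go([.353,-.220,.19],5)"
```

```text
time: 16.25
ee_pos: [0.5505, 0.107, 0.0922]
eef_rot: [0.213, 0.977, 0.001, 0.002]
ft_force: [2.6, 3.3, 4.0]
width: 0.0496
grip_force: 19.9
time: 17.25
ee_pos: [0.3936, -0.1222, 0.2044]
eef_rot: [0.534, 0.845, -0.001, 0.0]
ft_force: [0.7, -1.2, -1.0]
width: 0.0501
grip_force: 19.8
t 17.25 p [ 0.3936 -0.1222  0.2044] yaw 25.4 w 0.0501 F [ 0.7 -1.2 -1. ] -> row [-0.2364, -0.2621, 0.0482] [-0.0004, 0.0004, 0.1701] rows>= 1.9
```

```bash
python3 -m pendant '[[1,-0.12,-0.13,0,0,0,0.08],[1,-0.236,-0.262,0.05,0,0,0.17],[1,-0.236,-0.262,0.2,0,0,0.17],[1,-0.236,-0.262,0.35,0,0,0.17],[1,-0.236,-0.262,0.475,0,0,0.17],[1,-0.236,-0.262,0.475,0,0,0.17],[-0.5,-0.236,-0.262,0.475,0,0,0.17],[-0.5,-0.236,-0.262,0.475,0,0,0.17]]'; python3 -m pendant '[[-0.38,0,0,-0.3,0,0,0],[-0.38,0,0,-0.6,0,0,0],[-0.38,0.1,0.1,-0.8,0,0,-0.1],[-0.38,0.3,0.2,-0.9,0,0,-0.1],[-0.38,0.5,0.25,-0.9,0,0,-0.1],[-0.38,0.7,0.3,-0.9,0,0,-0.1],[-0.38,0.9,0.35,-0.9,0,0,-0.1],[-0.38,0.98,0.35,-0.9,0,0,-0.1]]'
python3 - <<'E'
from h import *
print(r.read_state()['ee_pos'])
c=cam('wrist','w3.png');t=cam('top','t3.png')
for c in (c,t):
    for o in caps(c,'blue',.076): print('B',o)
for o in caps(t,'orange',.08,30):
    if o[3][0]<.45: print('O',o)
E
```

```text
time: 18.25
ee_pos: [0.3561, -0.2186, 0.0627]
eef_rot: [0.673, 0.74, -0.0, 0.001]
ft_force: [-0.6, 0.4, -0.0]
width: 0.0615
grip_force: 0.0
time: 19.25
ee_pos: [0.432, 0.0804, 0.3324]
eef_rot: [0.592, 0.806, -0.0, 0.001]
ft_force: [1.3, 0.0, -0.6]
width: 0.0597
grip_force: 0.0
[0.43201987 0.08042482 0.33241607]
B ((390.0, 1.5), 17.066146850585938, [373, 0, 35, 17, 460], array([0.5134, 0.276 , 0.076 ]), array([0.5149, 0.2712, 0.076 ]))
B ((376.0, 18.5), 11.412812232971191, [366, 11, 21, 14, 67], array([0.5057, 0.2564, 0.076 ]), array([0.5028, 0.2549, 0.076 ]))
B ((289.5, 338.5), 35.531776428222656, [254, 316, 72, 26, 652], array([ 0.5539, -0.1743,  0.076 ]), array([ 0.5494, -0.1574,  0.076 ]))
B ((5.5, 161.5), 22.192440032958984, [0, 140, 12, 44, 518], array([0.6286, 0.7947, 0.076 ]), array([0.6287, 0.7948, 0.076 ]))
B ((173.0, 197.0), 5.385264873504639, [171, 192, 8, 11, 64], array([0.514 , 0.2806, 0.076 ]), array([0.5149, 0.2765, 0.076 ]))
B ((167.26470947265625, 250.73529052734375), 6.031300067901611, [162, 245, 12, 12, 116], array([0.3518, 0.298 , 0.076 ]), array([0.352 , 0.2976, 0.076 ]))
O ((379.98980712890625, 244.80612182617188), 6.275806903839111, [374, 239, 13, 13, 122], array([ 0.3635, -0.3413,  0.08  ]), array([ 0.3639, -0.3419,  0.08  ]))
O ((358.6052551269531, 246.9736785888672), 6.185719966888428, [353, 241, 12, 13, 122], array([ 0.3576, -0.2772,  0.08  ]), array([ 0.3578, -0.2773,  0.08  ]))
O ((338.0, 248.5), 6.265082359313965, [332, 243, 13, 12, 123], array([ 0.3537, -0.2155,  0.08  ]), array([ 0.354 , -0.2153,  0.08  ]))
```

View pics/t3.png

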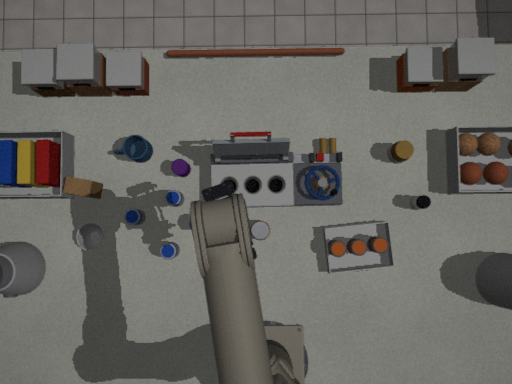

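All three spent cartridges are in the basket, with orange caps at (338,248), (358,247) and (380,245), and the pockets are empty. Now for the fresh ones: I'll grip each along two perpendicular directions so it is centred in the hand.

```bash
python3 -c "
from h import *
go([.3521,.2977,.15],-24)"
```

```text
t 19.35 p [0.4316 0.0856 0.3328] yaw 18.0 w 0.06 F [-0.5  0.5 -0. ] -> row [0.7551, -0.0351, 0.6084] [0.0012, 0.0002, 0.3499] rows>= 4.7
```

```bash
python3 -m pendant '[[-0.55,0.2,0,0.1,0,0,0.09],[-0.55,0.4,-0.02,0.25,0,0,0.18],[-0.55,0.6,-0.03,0.4,0,0,0.26],[-0.55,0.755,-0.035,0.55,0,0,0.35],[-0.55,0.755,-0.035,0.608,0,0,0.35],[-0.55,0.755,-0.035,0.608,0,0,0.35],[-0.55,0.755,-0.035,0.608,0,0,0.35]]'; python3 -c "
from h import *
c=cam('wrist')
for o in caps(c,'blue',.076): print('B',o)
go([.3521,.2977,.054],-24)"
```

```text
time: 20.23
ee_pos: [0.3519, 0.2928, 0.1477]
eef_rot: [0.84, 0.542, -0.001, -0.001]
ft_force: [-0.4, -0.3, 0.9]
width: 0.0673
grip_force: 0.0
B ((349.0, 0.0), 15.000100135803223, [334, 0, 31, 5, 100], array([0.4489, 0.3886, 0.076 ]), array([0.4486, 0.3879, 0.076 ]))
B ((494.5, 123.0), 32.500099182128906, [468, 95, 44, 61, 2203], array([0.5098, 0.2841, 0.076 ]), array([0.5079, 0.2828, 0.076 ]))
B ((261.0, 180.0), 30.016761779785156, [231, 161, 61, 21, 200], array([0.3581, 0.3108, 0.076 ]), array([0.3643, 0.3179, 0.076 ]))
B ((261.3070068359375, 201.67324829101562), 27.821819305419922, [234, 176, 56, 52, 2311], array([0.3518, 0.2965, 0.076 ]), array([0.3519, 0.2967, 0.076 ]))
t 20.27 p [0.3526 0.2923 0.1482] yaw -24.4 w 0.0673 F [-0.9 -0.6 -0.2] -> row [0.0161, -0.0085, 0.3139] [-0.0008, 0.0006, -0.0032] rows>= 1.5
```

```bash
python3 -m pendant '[[-0.55,0.014,-0.008,0.15,0,0,0],[-0.55,0.014,-0.008,0.314,0,0,0],[-0.55,0.014,-0.008,0.314,0,0,0],[1,0.014,-0.008,0.314,0,0,0],[1,0.014,-0.008,0.314,0,0,0],[1,0.014,-0.008,0.314,0,0,0],[-0.5,0.014,-0.008,0.314,0,0,0],[-0.5,0.014,-0.008,0.314,0,0,0]]' 5; python3 -c "
from h import *
go([.3521,.2977,.054],66)"
```

```text
time: 21.28
ee_pos: [0.3542, 0.2958, 0.055]
eef_rot: [0.842, 0.54, 0.0, 0.0]
ft_force: [-0.9, 0.5, -0.5]
width: 0.0614
grip_force: 0.0
t 21.27 p [0.3542 0.2958 0.055 ] yaw -24.6 w 0.0614 F [-0.9  0.5 -0.5] -> row [0.0029, -0.0092, 0.0035] [0.0002, 0.0002, -0.7552] rows>= 8.5
```

```bash
python3 -m pendant '[[-0.5,0,0,0,0,0,-0.09],[-0.5,0,0,0,0,0,-0.18],[-0.5,0,0,0,0,0,-0.27],[-0.5,0,0,0,0,0,-0.36],[-0.5,0,0,0,0,0,-0.45],[-0.5,0,0,0,0,0,-0.54],[-0.5,0,0,0,0,0,-0.63],[-0.5,0,0,0,0,0,-0.72]]'; python3 -c "
from h import *
go([.3521,.2977,.054],66)"
```

```text
time: 22.28
ee_pos: [0.354, 0.2957, 0.0547]
eef_rot: [0.245, 0.97, -0.0, -0.0]
ft_force: [-0.4, 0.1, 0.9]
width: 0.0649
grip_force: 0.0
t 22.27 p [0.354  0.2957 0.0547] yaw 61.7 w 0.0649 F [-0.4  0.1  0.9] -> row [0.0088, 0.0027, 0.0024] [-0.0001, -0.0001, -0.036] rows>= 0.4
```

```bash
python3 -m pendant '[[1,0,0,0,0,0,-0.036],[1,0,0,0,0,0,-0.036],[1,0,0,0,0,0,-0.036],[1,0,0,0,0,0,-0.036],[1,0,0,-0.2,0,0,-0.036],[1,0,0,-0.4,0,0,-0.036],[1,0,0,-0.5,0,0,-0.036],[1,0,0,-0.5,0,0,-0.036]]' 20; python3 -c "
from h import *
go([.5503,-.0338,.2],66)"
```

```text
time: 23.28
ee_pos: [0.355, 0.2965, 0.2066]
eef_rot: [0.212, 0.977, 0.0, 0.003]
ft_force: [-0.2, -0.8, -2.9]
width: 0.0497
grip_force: 20.0
t 23.27 p [0.355  0.2965 0.2066] yaw 65.6 w 0.0497 F [-0.2 -0.8 -2.9] -> row [-1.0477, -0.7333, 0.0263] [0.0007, 0.0024, -0.0035] rows>= 6.1
```

```bash
python3 -m pendant '[[1,-0.1,-0.1,0,0,0,0],[1,-0.25,-0.2,0,0,0,0],[1,-0.45,-0.3,0,0,0,0],[1,-0.6,-0.42,0,0,0,0],[1,-0.7,-0.5,0,0,0,0],[1,-0.7,-0.5,0,0,0,0]]'
python3 - <<'E'
from h import *
print(r.read_state()['ee_pos'])
for n in('top','wrist'):
    c=cam(n,n+'4.png')
    H,S,V=hsv(c); m=(V<60).astype(np.uint8)
    k,l,s,ce=cv2.connectedComponentsWithStats(m)
    for i in range(1,k):
        p=ray(c,*ce[i],.07)
        if s[i,4]>40 and .5<p[0]<.6 and -.1<p[1]<.17: print(n,ce[i].round(1),s[i].tolist(),p.round(4))
    print([proj(c,[.5503-.0006*i,-.0338+.072*i,.07]).round(1).tolist() for i in range(3)])
E
```

```text
time: 24.02
ee_pos: [0.4838, 0.0694, 0.2028]
eef_rot: [0.214, 0.977, 0.0, -0.002]
ft_force: [-0.5, 0.8, -1.2]
width: 0.0495
grip_force: 20.0
[0.48384901 0.06937928 0.20279541]
top [213.  182.2] [206, 177, 16, 18, 93] [0.5581 0.1593 0.07  ]
top [256.5 181.8] [252, 177, 9, 13, 52] [0.5579 0.0266 0.07  ]
top [275.9 183.9] [269, 176, 15, 17, 196] [ 0.5508 -0.0326  0.07  ]
[[276.3, 184.1], [252.7, 184.5], [229.1, 185.0]]
wrist [274.7 267.4] [152, 201, 221, 99, 7788] [0.5643 0.0481 0.07  ]
wrist [175.4 297. ] [165, 293, 17, 9, 51] [ 0.5542 -0.053   0.07  ]
[[190.9, 286.8], [258.7, 258.7], [330.6, 229.0]]
```

View pics/wrist4.png

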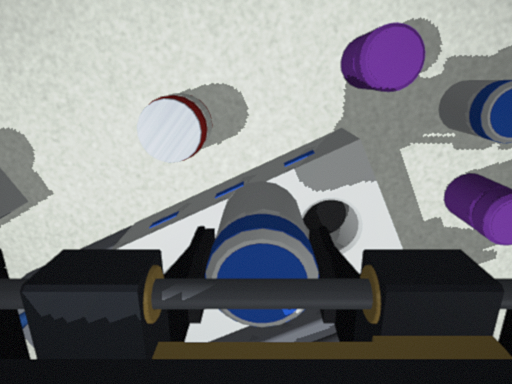

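The held cartridge is upright in the gripper. Seat2's pocket shows at about (331,226) against (331,229) predicted, so the seat estimates hold. Next is seat0.

```bash
python3 -c "
from h import *
go([.5503,-.0334,.15],66)"
```

```text
t 24.12 p [0.4828 0.073  0.2035] yaw 65.6 w 0.0498 F [ 0.2  1.2 -1.4] -> row [-0.3518, -0.2301, 0.1776] [-0.0, -0.0011, -0.003] rows>= 2.2
```

```bash
python3 -m pendant '[[1,-0.15,-0.1,0,0,0,-0.003],[1,-0.352,-0.23,0.05,0,0,-0.003],[1,-0.352,-0.23,0.15,0,0,-0.003],[1,-0.352,-0.23,0.178,0,0,-0.003],[1,-0.352,-0.23,0.178,0,0,-0.003]]'; python3 -c "
from h import *
go([.5503,-.0334,.12],66)"
```

```text
time: 24.75
ee_pos: [0.5506, -0.0315, 0.1516]
eef_rot: [0.206, 0.978, 0.0, -0.0]
ft_force: [0.4, -0.4, -1.1]
width: 0.0497
grip_force: 20.0
t 24.75 p [ 0.5506 -0.0315  0.1516] yaw 66.2 w 0.0497 F [ 0.4 -0.4 -1.1] -> row [-0.0018, -0.006, 0.1052] [0.0001, -0.0004, 0.0015] rows>= 0.5
```

```bash
python3 -m pendant '[[1,-0.001,-0.005,0.05,0,0,0],[1,-0.001,-0.005,0.08,0,0,0],[1,-0.001,-0.005,0.11,0,0,0],[1,-0.001,-0.005,0.11,0,0,0]]'; python3 -c "
from h import *
go([.5503,-.0334,.0925],66)"
```

```text
time: 25.25
ee_pos: [0.5506, -0.0351, 0.1178]
eef_rot: [0.208, 0.978, 0.0, -0.0]
ft_force: [-0.9, 0.1, -0.1]
width: 0.0498
grip_force: 20.0
t 25.25 p [ 0.5506 -0.0351  0.1178] yaw 66.0 w 0.0498 F [-0.9  0.1 -0.1] -> row [0.0032, 0.0048, 0.0845] [-0.0001, -0.0004, 0.0002] rows>= 0.4
```

The underside is below the mouth with no force, so it is entering. Continuing down.

```bash
python3 -m pendant '[[1,0,0.002,0.04,0,0,0],[1,0,0.002,0.075,0,0,0],[1,0,0.002,0.082,0,0,0],[1,0,0.002,0.082,0,0,0]]'; python3 -c "
from h import *
go([.5503,-.0334,.0925],66)"
```

```text
time: 25.75
ee_pos: [0.5511, -0.0346, 0.0937]
eef_rot: [0.208, 0.978, 0.0, -0.0]
ft_force: [0.0, 0.4, -0.3]
width: 0.0495
grip_force: 20.0
t 25.75 p [ 0.5511 -0.0346  0.0937] yaw 66.0 w 0.0495 F [ 0.   0.4 -0.3] -> row [0.0042, 0.0026, 0.0041] [0.0, -0.0001, 0.0001] rows>= 0.0
```

Release, rise, and head for fresh B (0.514, 0.282).

```bash
python3 -m pendant '[[-0.35,0,0,0.002,0,0,0],[-0.35,0,0,0.002,0,0,0],[-0.35,0,0,-0.2,0,0,0],[-0.35,0,0,-0.38,0,0,0],[-0.5,0,0.2,-0.38,0,0,0],[-0.5,0.1,0.4,-0.38,0,0,0],[-0.5,0.3,0.6,-0.38,0,0,0],[-0.5,0.4,0.7,-0.38,0,0,0]]'; python3 -c "
from h import *
c=cam('wrist');t=cam('top')
for c in (c,t):
  for o in caps(c,'blue',.076): print('B',o)
go([.514,.282,.2],-24);go([.514,.282,.2],66)"
```

```text
time: 26.75
ee_pos: [0.5286, 0.2017, 0.2082]
eef_rot: [0.208, 0.978, 0.0, 0.0]
ft_force: [0.1, 0.3, 0.5]
width: 0.0649
grip_force: 0.0
B ((472.5, 1.0), 23.521366119384766, [449, 0, 48, 18, 634], array([0.4642, 0.4005, 0.076 ]), array([0.4677, 0.3987, 0.076 ]))
B ((440.5, 19.5), 13.509356498718262, [430, 11, 22, 18, 88], array([0.4667, 0.3757, 0.076 ]), array([0.4679, 0.3753, 0.076 ]))
B ((322.0, 116.0), 22.825523376464844, [309, 96, 25, 41, 83], array([0.4971, 0.2694, 0.076 ]), array([0.4938, 0.2648, 0.076 ]))
B ((341.2826232910156, 126.71739196777344), 24.441390991210938, [319, 104, 47, 47, 1741], array([0.5116, 0.2808, 0.076 ]), array([0.5119, 0.281 , 0.076 ]))
B ((5.5, 161.5), 22.192440032958984, [0, 140, 12, 44, 519], array([0.6286, 0.7947, 0.076 ]), array([0.6286, 0.7948, 0.076 ]))
B ((276.78570556640625, 182.5), 6.165347576141357, [271, 177, 12, 12, 119], array([ 0.5546, -0.035 ,  0.076 ]), array([ 0.5545, -0.0345,  0.076 ]))
t 26.85 p [0.5253 0.2077 0.209 ] yaw 66.7 w 0.0652 F [-0.5  1.5  0.4] -> row [0.1328, 0.2124, 0.0308] [0.0009, -0.0012, 0.7555] rows>= 8.5
t 26.85 p [0.5253 0.2077 0.209 ] yaw 66.7 w 0.0652 F [-0.5  1.5  0.4] -> row [0.1328, 0.2124, 0.0308] [0.0013, -0.0002, 0.0055] rows>= 1.2
```

```bash
python3 -m pendant '[[-0.5,0.06,0.1,0,0,0,0.1],[-0.5,0.13,0.21,0.03,0,0,0.19],[-0.5,0.13,0.21,0.03,0,0,0.28],[-0.5,0.13,0.21,0.03,0,0,0.37],[-0.5,0.13,0.21,0.1,0,0,0.46],[-0.5,0.13,0.21,0.2,0,0,0.56],[-0.5,0.13,0.21,0.2,0,0,0.66],[-0.5,0.13,0.21,0.2,0,0,0.755]]'; python3 -m pendant '[[-0.5,0,0,0,0,0,0]]'; python3 -c "
from h import *
c=cam('wrist')
for o in caps(c,'blue',.076,1500): print('B',o)
go([.5125,.282,.055],-24)"
```

```text
time: 27.85
ee_pos: [0.5192, 0.273, 0.1477]
eef_rot: [0.821, 0.572, -0.0, -0.0]
ft_force: [0.3, -0.1, -0.1]
width: 0.0652
grip_force: 0.0
time: 27.98
ee_pos: [0.5194, 0.2732, 0.1481]
eef_rot: [0.818, 0.575, 0.0, 0.0]
ft_force: [-1.0, -0.2, -0.4]
width: 0.0648
grip_force: 0.0
B ((91.5, 46.0), 36.70500183105469, [59, 12, 66, 70, 3571], array([0.4574, 0.405 , 0.076 ]), array([0.4571, 0.4049, 0.076 ]))
B ((249.86363220214844, 198.5), 27.904085159301758, [222, 172, 56, 53, 2327], array([0.5127, 0.2816, 0.076 ]), array([0.5129, 0.2819, 0.076 ]))
t 28.02 p [0.5194 0.2731 0.1481] yaw -19.7 w 0.0653 F [ 0.  -0.9 -0.1] -> row [0.0201, -0.0318, 0.3104] [0.0003, -0.0, 0.0359] rows>= 1.5
```

```bash
python3 -m pendant '[[-0.5,0.02,-0.032,0.05,0,0,0.03],[-0.5,0.02,-0.032,0.05,0,0,0.03],[-0.5,0.02,-0.032,0.2,0,0,0.03],[-0.5,0.02,-0.032,0.31,0,0,0.03],[1,0.02,-0.032,0.31,0,0,0.03],[1,0.02,-0.032,0.31,0,0,0.03],[1,0.02,-0.032,0.31,0,0,0.03],[-0.5,0.02,-0.032,0.31,0,0,0.03]]' 5; python3 -m pendant '[[-0.5,0,0,0,0,0,0],[-0.5,0,0,0,0,0,-0.09],[-0.5,0,0,0,0,0,-0.18],[-0.5,0,0,0,0,0,-0.27],[-0.5,0,0,0,0,0,-0.36],[-0.5,0,0,0,0,0,-0.45],[-0.5,0,0,0,0,0,-0.54],[-0.5,0,0,0,0,0,-0.63]]';  python3 -c "
from h import *
go([.514,.282,.055],66)"
```

```text
time: 29.02
ee_pos: [0.5129, 0.2823, 0.056]
eef_rot: [0.836, 0.548, 0.001, 0.0]
ft_force: [0.4, 1.2, -0.3]
width: 0.0545
grip_force: 0.0
time: 30.02
ee_pos: [0.5123, 0.282, 0.0549]
eef_rot: [0.325, 0.946, -0.0, 0.0]
ft_force: [0.0, 0.2, -0.0]
width: 0.0657
grip_force: 0.0
t 30.02 p [0.5123 0.282  0.0549] yaw 52.0 w 0.0657 F [ 0.   0.2 -0. ] -> row [-0.0045, 0.0036, -0.0002] [-0.0001, 0.0001, -0.1164] rows>= 1.3
```

```bash
python3 -m pendant '[[-0.5,0,0,0,0,0,-0.08],[-0.5,0,0,0,0,0,-0.116],[1,0,0,0,0,0,-0.116],[1,0,0,0,0,0,-0.116],[1,0,0,0,0,0,-0.116],[1,0,0,-0.2,0,0,-0.116],[1,0,0,-0.4,0,0,-0.116],[1,0,0,-0.5,0,0,-0.116]]' 20; python3 -c "
from h import *
go([.5500,.0385,.15],66)"
```

```text
time: 31.02
ee_pos: [0.5126, 0.2829, 0.2081]
eef_rot: [0.212, 0.977, 0.001, 0.001]
ft_force: [-0.1, -0.6, -1.9]
width: 0.0493
grip_force: 20.0
t 31.02 p [0.5126 0.2829 0.2081] yaw 65.6 w 0.0493 F [-0.1 -0.6 -1.9] -> row [-0.45, -0.6908, 0.1928] [0.0012, 0.001, -0.0036] rows>= 4.1
```

```bash
python3 -m pendant '[[1,-0.1,-0.15,0,0,0,-0.003],[1,-0.2,-0.32,0,0,0,-0.003],[1,-0.32,-0.5,0,0,0,-0.003],[1,-0.45,-0.692,0,0,0,-0.003],[1,-0.45,-0.692,0.1,0,0,-0.003],[1,-0.45,-0.692,0.193,0,0,-0.003],[1,-0.45,-0.692,0.193,0,0,-0.003],[1,-0.45,-0.692,0.193,0,0,-0.003]]'; python3 -c "
from h import *
go([.5502,.0375,.118],66)"
```

```text
time: 32.02
ee_pos: [0.5498, 0.0379, 0.1481]
eef_rot: [0.208, 0.978, 0.0, 0.001]
ft_force: [-0.3, 0.5, -0.8]
width: 0.0494
grip_force: 20.0
t 32.02 p [0.5498 0.0379 0.1481] yaw 66.0 w 0.0494 F [-0.3  0.5 -0.8] -> row [-0.0018, -0.0006, 0.1002] [0.0003, 0.0004, -0.0002] rows>= 0.5
```

```bash
python3 -m pendant '[[1,-0.002,-0.001,0.04,0,0,0],[1,-0.002,-0.001,0.07,0,0,0],[1,-0.002,-0.001,0.1,0,0,0],[1,-0.002,-0.001,0.1,0,0,0]]'; python3 -c "
from h import *
go([.5502,.0375,.093],66)"
```

```text
time: 32.52
ee_pos: [0.5494, 0.037, 0.1162]
eef_rot: [0.208, 0.978, 0.0, -0.001]
ft_force: [-0.9, 1.3, -2.3]
width: 0.0495
grip_force: 20.0
t 32.52 p [0.5494 0.037  0.1162] yaw 66.0 w 0.0495 F [-0.9  1.3 -2.3] -> row [-0.0017, 0.0027, 0.0773] [-0.0, -0.0005, -0.0002] rows>= 0.4
```

```bash
python3 -m pendant '[[1,-0.001,0.002,0.04,0,0,0],[1,-0.001,0.002,0.07,0,0,0],[1,-0.001,0.002,0.076,0,0,0],[1,-0.001,0.002,0.076,0,0,0]]'; python3 -m pendant '[[-0.35,0,0,0,0,0,0],[-0.35,0,0,0,0,0,0],[-0.35,0,0,-0.2,0,0,0],[-0.35,0,0,-0.38,0,0,0],[-0.5,0.1,0.2,-0.38,0,0,0.05],[-0.5,0.3,0.4,-0.38,0,0,0.12],[-0.5,0.5,0.6,-0.38,0,0,0.2],[-0.5,0.7,0.75,-0.38,0,0,0.28]]'; python3 -c "
from h import *
t=cam('top')
for o in caps(t,'blue',.076): print('B',o)
go([.4565,.406,.2],-20)"
```

```text
time: 33.02
ee_pos: [0.5502, 0.0371, 0.094]
eef_rot: [0.208, 0.978, -0.0, -0.0]
ft_force: [-0.8, 0.5, -1.4]
width: 0.0493
grip_force: 20.0
time: 34.02
ee_pos: [0.4763, 0.2747, 0.2085]
eef_rot: [0.485, 0.875, 0.0, 0.0]
ft_force: [0.9, 0.2, 0.2]
width: 0.0653
grip_force: 0.0
B ((5.5, 161.5), 22.192440032958984, [0, 140, 12, 44, 522], array([0.6286, 0.7947, 0.076 ]), array([0.6283, 0.7947, 0.076 ]))
B ((252.60000610351562, 183.0), 6.1612677574157715, [247, 177, 12, 13, 120], array([0.5539, 0.0384, 0.076 ]), array([0.5537, 0.0389, 0.076 ]))
B ((276.5, 182.5), 6.041623115539551, [271, 177, 12, 12, 118], array([ 0.5546, -0.0341,  0.076 ]), array([ 0.5546, -0.0344,  0.076 ]))
t 34.08 p [0.47   0.284  0.2095] yaw 31.8 w 0.0652 F [-6.   5.8  1.2] -> row [0.3692, 0.1762, 0.0333] [0.0004, -0.0021, 0.4318] rows>= 4.8
```

```bash
python3 -m pendant '[[-0.5,0.15,0.08,0,0,0,0.09],[-0.5,0.3,0.15,0.03,0,0,0.18],[-0.5,0.34,0.17,0.03,0,0,0.27],[-0.5,0.34,0.17,0.1,0,0,0.36],[-0.5,0.34,0.17,0.18,0,0,0.43],[-0.5,0.34,0.17,0.18,0,0,0.43],[-0.5,0.34,0.17,0.18,0,0,0.43]]'; python3 -c "
from h import *
c=cam('wrist','w5.png')
for o in caps(c,'blue',.076,200): print('B',o)
go([.4565,.406,.055],-20)"
```

```text
time: 34.95
ee_pos: [0.4658, 0.3867, 0.1552]
eef_rot: [0.814, 0.58, 0.001, -0.0]
ft_force: [-0.5, 0.3, 0.2]
width: 0.0651
grip_force: 0.0
B ((242.26190185546875, 183.2142791748047), 27.45083999633789, [215, 157, 55, 53, 2285], array([0.4567, 0.4054, 0.076 ]), array([0.4567, 0.4055, 0.076 ]))
t 35.0 p [0.4658 0.3869 0.1554] yaw -19.1 w 0.0649 F [-0.2  1.1  1. ] -> row [0.0497, -0.0505, 0.3345] [0.0003, -0.0006, 0.0076] rows>= 1.6
```

```bash
python3 -m pendant '[[-0.5,0.048,-0.05,0.05,0,0,0],[-0.5,0.048,-0.05,0.05,0,0,0],[-0.5,0.048,-0.05,0.2,0,0,0],[-0.5,0.048,-0.05,0.333,0,0,0],[1,0.048,-0.05,0.333,0,0,0],[1,0.048,-0.05,0.333,0,0,0],[1,0.048,-0.05,0.333,0,0,0],[-0.5,0.048,-0.05,0.333,0,0,0]]' 5; python3 -m pendant '[[-0.5,0,0,0,0,0,0],[-0.5,0,0,0,0,0,-0.09],[-0.5,0,0,0,0,0,-0.18],[-0.5,0,0,0,0,0,-0.27],[-0.5,0,0,0,0,0,-0.36],[-0.5,0,0,0,0,0,-0.45],[-0.5,0,0,0,0,0,-0.54],[-0.5,0,0,0,0,0,-0.63]]';  python3 -c "
from h import *
go([.4567,.4057,.055],66)"
```

```text
time: 36.0
ee_pos: [0.4567, 0.4055, 0.0556]
eef_rot: [0.815, 0.579, 0.001, 0.0]
ft_force: [0.0, -0.1, -0.4]
width: 0.0544
grip_force: 0.0
time: 37.0
ee_pos: [0.456, 0.405, 0.0543]
eef_rot: [0.29, 0.957, -0.0, 0.0]
ft_force: [-0.0, 0.3, -0.7]
width: 0.0647
grip_force: 0.0
t 37.0 p [0.456  0.405  0.0543] yaw 56.3 w 0.0647 F [-0.   0.3 -0.7] -> row [-0.0006, 0.0033, -0.0023] [-0.0001, 0.0001, -0.0808] rows>= 0.9
```

```bash
python3 -m pendant '[[-0.5,0,0,0,0,0,-0.06],[-0.5,0,0,0,0,0,-0.08],[1,0,0,0,0,0,-0.08],[1,0,0,0,0,0,-0.08],[1,0,0,0,0,0,-0.08],[1,0,0,-0.2,0,0,-0.08],[1,0,0,-0.4,0,0,-0.08],[1,0,0,-0.5,0,0,-0.08]]' 20; python3 -c "
from h import *
go([.5495,.1095,.15],66)"
```

```text
time: 38.0
ee_pos: [0.4561, 0.4059, 0.2075]
eef_rot: [0.212, 0.977, 0.001, 0.001]
ft_force: [-0.1, 0.4, -1.6]
width: 0.0493
grip_force: 20.0
t 38.0 p [0.4561 0.4059 0.2075] yaw 65.5 w 0.0493 F [-0.1  0.4 -1.6] -> row [-0.6921, -0.7711, 0.1905] [0.0014, 0.0007, -0.0038] rows>= 5.1
```

```bash
python3 -m pendant '[[1,-0.15,-0.17,0,0,0,-0.003],[1,-0.3,-0.34,0,0,0,-0.003],[1,-0.45,-0.5,0,0,0,-0.003],[1,-0.6,-0.67,0,0,0,-0.003],[1,-0.692,-0.771,0,0,0,-0.003],[1,-0.692,-0.771,0.1,0,0,-0.003],[1,-0.692,-0.771,0.19,0,0,-0.003],[1,-0.692,-0.771,0.19,0,0,-0.003]]'; python3 -m pendant '[[1,0,0,0,0,0,0]]'; python3 -c "
from h import *
go([.5495,.1093,.118],66)"
```

```text
time: 39.0
ee_pos: [0.5481, 0.108, 0.1457]
eef_rot: [0.209, 0.978, -0.001, -0.001]
ft_force: [-0.6, 0.2, -0.9]
width: 0.0496
grip_force: 20.0
time: 39.12
ee_pos: [0.5495, 0.1091, 0.1483]
eef_rot: [0.208, 0.978, 0.0, 0.0]
ft_force: [-0.4, 0.5, -0.6]
width: 0.0494
grip_force: 20.0
t 39.12 p [0.5495 0.1091 0.1483] yaw 65.9 w 0.0494 F [-0.4  0.5 -0.6] -> row [0.0005, 0.0006, 0.101] [0.0003, 0.0004, -0.0005] rows>= 0.5
```

```bash
python3 -m pendant '[[1,0,0,0.04,0,0,0],[1,0,0,0.07,0,0,0],[1,0,0,0.1,0,0,0],[1,0,0,0.1,0,0,0]]'; python3 -c "
from h import *
go([.5495,.1095,.093],66)"
```

```text
time: 39.62
ee_pos: [0.5489, 0.1089, 0.1165]
eef_rot: [0.208, 0.978, 0.0, -0.0]
ft_force: [0.9, 1.1, -1.9]
width: 0.0498
grip_force: 20.0
t 39.62 p [0.5489 0.1089 0.1165] yaw 65.9 w 0.0498 F [ 0.9  1.1 -1.9] -> row [-0.0012, 0.0027, 0.0783] [0.0, -0.0005, -0.0005] rows>= 0.4
```

```bash
python3 -m pendant '[[1,0,0.001,0.04,0,0,0],[1,0,0.001,0.07,0,0,0],[1,0,0.001,0.077,0,0,0],[1,0,0.001,0.077,0,0,0],[-0.35,0,0.001,0.077,0,0,0],[-0.35,0,0.001,0.077,0,0,0],[-0.35,0,0,-0.1,0,0,0],[-0.35,0,0,-0.3,0,0,0]]'; python3 -c "
from h import *
go([.48,.01,.33],0)"
```

```text
time: 40.62
ee_pos: [0.5489, 0.108, 0.2083]
eef_rot: [0.209, 0.978, -0.0, -0.001]
ft_force: [0.8, -0.0, 0.4]
width: 0.0586
grip_force: 0.0
t 40.62 p [0.5489 0.108  0.2083] yaw 65.9 w 0.0586 F [ 0.8 -0.   0.4] -> row [0.0766, -0.3922, -0.4051] [-0.0006, -0.0001, 0.5491] rows>= 6.2
```

```bash
python3 -m pendant '[[0.3,0,0,-0.2,0,0,0.08],[0.3,0.03,-0.15,-0.4,0,0,0.16],[0.3,0.077,-0.39,-0.5,0,0,0.25],[0.3,0.077,-0.39,-0.5,0,0,0.33],[0.3,0.077,-0.39,-0.5,0,0,0.42],[0.3,0.077,-0.39,-0.5,0,0,0.55],[0.3,0.077,-0.39,-0.5,0,0,0.55],[0.3,0.077,-0.39,-0.5,0,0,0.55]]'
python3 - <<'E'
from h import *
w=cam('wrist','w6.png');t=cam('top');s=cam('scene')
for c in(w,t):
  for o in caps(c,'blue',.114):
    if .5<o[3][0]<.6 and -.1<o[3][1]<.2: print('B',o)
m=[]
for c,X in((t,[.63,.70]),(w,[.6,.8])):
    H,S,V=hsv(c); k=(((H<6)|(H>174))&(S>140)&(V>70)).astype(np.uint8)
    n,l,st,ce=cv2.connectedComponentsWithStats(k)
    for i in range(1,n):
        p=ray(c,*ce[i],.26)
        if st[i,4]>40 and .55<p[0]<.8 and -.05<p[1]<.15: print('red',ce[i],st[i].tolist(),p); m.append((c,ce[i]))
if len(m)==2: print(tri([a for a,b in m],[b for a,b in m]))
E
```

```text
time: 41.62
ee_pos: [0.4804, 0.0111, 0.3574]
eef_rot: [0.707, 0.707, -0.0, 0.001]
ft_force: [-0.3, -0.1, 1.3]
width: 0.0303
grip_force: 0.0
B ((325.278564453125, 65.3499984741211), 18.723655700683594, [308, 47, 35, 37, 1030], array([0.5487, 0.1088, 0.114 ]), array([0.5484, 0.109 , 0.114 ]))
B ((322.7127685546875, 131.2872314453125), 16.804195404052734, [307, 115, 33, 33, 854], array([0.5498, 0.0373, 0.114 ]), array([0.5498, 0.0373, 0.114 ]))
B ((320.0714416503906, 189.9642791748047), 15.732420921325684, [305, 176, 31, 29, 718], array([ 0.5505, -0.0341,  0.114 ]), array([ 0.5505, -0.0341,  0.114 ]))
B ((228.12686157226562, 183.73880004882812), 6.120347499847412, [223, 178, 10, 12, 108], array([0.5493, 0.1106, 0.114 ]), array([0.5495, 0.1118, 0.114 ]))
red [251.29545455 133.56060606] [231, 132, 40, 4, 132] [0.6714434  0.03881309 0.26      ]
red [506.58144796 203.16742081] [498, 164, 14, 65, 442] [0.66830985 0.00388497 0.26      ]
(array([0.65789519, 0.02581027, 0.28600061]), [array([4.9, 3.2]), array([ 18.3, -16.7])])
```

View pics/w6.png

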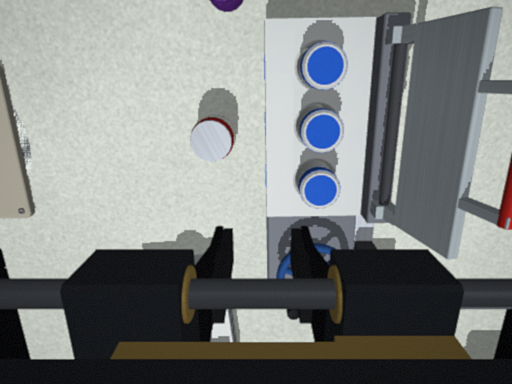

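All three blue caps stand in the seats at (325,65), (323,131) and (320,190), 72 mm apart and upright. Now I'll cage the handle at (0.670, 0.038, 0.262) and swing it forward.

```bash
python3 -c "
from h import *
go([.6705,.038,.32],0)"; python3 -m pendant '[[0.3,0,0.15,0.06,0,0,0],[0.3,0.05,0.35,0.125,0,0,0],[0.3,0.09,0.5,0.125,0,0,0],[0.3,0.09,0.634,0.125,0,0,0],[0.3,0.09,0.634,0.125,0,0,0],[0.3,0.09,0.634,0.125,0,0,0]]'; python3 -c "
from h import *
go([.6705,.038,.256],0)
c=cam('wrist','w7.png')"
```

```text
t 41.77 p [0.4804 0.0112 0.3573] yaw 0.0 w 0.0305 F [-0.2  0.6 -0.5] -> row [0.0887, 0.6337, 0.1244] [0.0001, 0.0001, 0.0004] rows>= 3.1
time: 42.52
ee_pos: [0.6703, 0.0384, 0.3196]
eef_rot: [0.707, 0.707, 0.0, -0.0]
ft_force: [-0.8, 0.1, -0.3]
width: 0.0303
grip_force: 0.0
t 42.52 p [0.6703 0.0384 0.3196] yaw 0.0 w 0.0303 F [-0.8  0.1 -0.3] -> row [-0.0014, 0.0006, 0.212] [-0.0003, -0.0004, 0.0001] rows>= 1.0
```

View pics/w7.png

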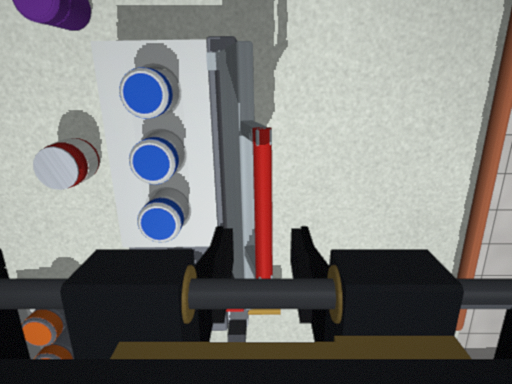

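The bar at column 262 is centred between the fingers (222 and 303). Descending and pulling forward.

```bash
python3 -m pendant '[[0.3,0,0,0.1,0,0,0],[0.3,0,0,0.208,0,0,0],[0.3,0,-0.05,0.2,0,0,0],[0.3,0,-0.103,0.195,0,0,0],[0.3,0,-0.16,0.192,0,0,0],[0.3,0,-0.206,0.192,0,0,0],[0.3,0,-0.26,0.2,0,0,0],[0.3,0,-0.308,0.209,0,0,0]]'; python3 -m pendant '[[0.3,0,-0.05,0.018,0,0,0],[0.3,0,-0.096,0.038,0,0,0],[0.3,0,-0.14,0.064,0,0,0],[0.3,0,-0.183,0.093,0,0,0],[0.3,0,-0.183,0.093,0,0,0]]'
```

```text
time: 43.58
ee_pos: [0.5789, 0.0355, 0.2587]
eef_rot: [0.709, 0.705, 0.001, 0.003]
ft_force: [8.0, -4.1, 2.6]
width: 0.0302
grip_force: 3.8
time: 44.2
ee_pos: [0.5226, 0.0367, 0.2295]
eef_rot: [0.708, 0.706, -0.001, 0.002]
ft_force: [0.2, -0.0, -0.4]
width: 0.0308
grip_force: 0.2
```

```bash
python3 -m pendant '[[0.3,0,0.01,-0.1,0,0,0],[0.3,0,0.01,-0.22,0,0,0],[1,0,0.01,-0.22,0,0,0],[1,0,0.01,-0.22,0,0,0],[1,0,0.01,-0.22,0,0,0],[1,0,0.01,-0.22,0,0,0]]' 20; python3 -c "
from h import *
for a,b in((.531,.256),(.517,.24),(.5005,.22),(.488,.2),(.4805,.178),(.474,.148),(.4735,.13)): go([a,.038,b],0)"
```

```text
time: 44.95
ee_pos: [0.526, 0.038, 0.2946]
eef_rot: [0.708, 0.707, -0.0, -0.0]
ft_force: [-0.1, -0.2, -0.7]
width: 0.0021
grip_force: 0.0
t 44.95 p [0.526  0.038  0.2946] yaw -0.1 w 0.0021 F [-0.1 -0.2 -0.7] -> row [0.0001, 0.0167, 0.1286] [-0.0004, 0.0001, -0.0007] rows>= 0.6
t 44.95 p [0.526  0.038  0.2946] yaw -0.1 w 0.0021 F [-0.1 -0.2 -0.7] -> row [0.0, -0.03, 0.182] [-0.0004, 0.0001, -0.0007] rows>= 0.9
t 44.95 p [0.526  0.038  0.2946] yaw -0.1 w 0.0021 F [-0.1 -0.2 -0.7] -> row [-0.0001, -0.0849, 0.2487] [-0.0004, 0.0001, -0.0007] rows>= 1.3
t 44.95 p [0.526  0.038  0.2946] yaw -0.1 w 0.0021 F [-0.1 -0.2 -0.7] -> row [-0.0001, -0.1265, 0.3154] [-0.0004, 0.0001, -0.0007] rows>= 1.6
t 44.95 p [0.526  0.038  0.2946] yaw -0.1 w 0.0021 F [-0.1 -0.2 -0.7] -> row [-0.0001, -0.1514, 0.3888] [-0.0004, 0.0001, -0.0007] rows>= 2.0
t 44.95 p [0.526  0.038  0.2946] yaw -0.1 w 0.0021 F [-0.1 -0.2 -0.7] -> row [-0.0002, -0.173, 0.4888] [-0.0004, 0.0001, -0.0007] rows>= 2.5
t 44.95 p [0.526  0.038  0.2946] yaw -0.1 w 0.0021 F [-0.1 -0.2 -0.7] -> row [-0.0001, -0.1746, 0.5488] [-0.0004, 0.0001, -0.0007] rows>= 2.8
```

```bash
python3 -m pendant '[[1,0,0.017,0.129,0,0,0],[1,0,-0.03,0.182,0,0,0],[1,0,-0.085,0.249,0,0,0],[1,0,-0.127,0.315,0,0,0],[1,0,-0.151,0.389,0,0,0],[1,0,-0.165,0.44,0,0,0],[1,0,-0.173,0.489,0,0,0],[1,0,-0.173,0.489,0,0,0]]'; python3 -m pendant '[[1,0,-0.001,0.025,0,0,0],[1,0,-0.001,0.045,0,0,0],[1,0,-0.001,0.06,0,0,0],[1,0,-0.001,0.06,0,0,0]]'
```

```text
time: 45.95
ee_pos: [0.4738, 0.0382, 0.1477]
eef_rot: [0.708, 0.707, -0.0, -0.001]
ft_force: [0.5, -0.2, 0.7]
width: 0.0005
grip_force: 0.0
time: 46.45
ee_pos: [0.4739, 0.0385, 0.1325]
eef_rot: [0.708, 0.707, -0.001, -0.0]
ft_force: [-18.0, -3.8, 37.1]
width: 0.0001
grip_force: 19.0
```

The 37 N stop was met at bar height 0.1125, so the clamp should be closed. I'll rise, verify, then measure the wheel knob.

```bash
python3 -m pendant '[[1,0,0,-0.15,0,0,0],[1,0,0,-0.35,0,0,0],[0.15,0,0,-0.55,0,0,0],[0.15,-0.3,0.1,-0.7,0,0,0],[0.15,-0.6,0.1,-0.7,0,0,0],[0.15,-0.9,0.1,-0.7,0,0,0],[0.15,-0.9,0.1,-0.7,0,0,0],[0.15,-0.9,0.1,-0.7,0,0,0]]'
python3 - <<'E'
from h import *
print(r.read_state()['ee_pos'])
w=cam('wrist','w8.png');t=cam('top','t8.png');s=cam('scene','s8.png')
m=[]
for c,z in((t,.113),(s,.113),(w,.113)):
    H,S,V=hsv(c); k=(((H<6)|(H>174))&(S>130)&(V>60)).astype(np.uint8)
    n,l,st,ce=cv2.connectedComponentsWithStats(k)
    for i in range(1,n):
        p=ray(c,*ce[i],z)
        if st[i,4]>30 and .42<p[0]<.72 and -.3<p[1]<.15: print('red',ce[i].round(1),st[i].tolist(),p.round(4))
    print(proj(c,[.4735,.038,.1125]))
    k=((V<45)).astype(np.uint8); n,l,st,ce=cv2.connectedComponentsWithStats(k)
    for i in range(1,n):
        p=ray(c,*ce[i],.133)
        if 8<st[i,4]<1500 and np.hypot(p[0]-.552,p[1]+.17)<.07: print('dark',ce[i].round(1),st[i].tolist(),p.round(4))
E
```

```text
time: 47.45
ee_pos: [0.5033, -0.236, 0.3401]
eef_rot: [0.709, 0.705, 0.0, -0.0]
ft_force: [0.0, 1.0, 0.6]
width: 0.0361
grip_force: 0.0
[ 0.50329456 -0.23604377  0.34012244]
red [319.8 156.5] [317, 153, 7, 8, 52] [ 0.6274 -0.162   0.113 ]
red [252.2 208.5] [235, 207, 36, 4, 119] [0.4754 0.0401 0.113 ]
[252.90730585 209.09935588]
dark [303.5 171.3] [297, 166, 15, 14, 40] [ 0.5817 -0.1113  0.133 ]
dark [322.9 170.4] [321, 169, 5, 4, 10] [ 0.5837 -0.1678  0.133 ]
dark [312.2 178.1] [310, 177, 6, 3, 10] [ 0.5615 -0.1362  0.133 ]
dark [313.5 186.1] [309, 181, 11, 11, 34] [ 0.5381 -0.1396  0.133 ]
dark [323.6 191.5] [322, 189, 5, 7, 13] [ 0.5218 -0.1687  0.133 ]
dark [333.1 192. ] [330, 189, 7, 7, 37] [ 0.5202 -0.1963  0.133 ]
dark [310.7 196.5] [309, 194, 6, 5, 10] [ 0.5077 -0.1309  0.133 ]
red [201.6 171.2] [198, 168, 9, 10, 43] [ 0.6572 -0.1126  0.113 ]
red [271.6 176.7] [264, 169, 18, 16, 59] [0.476  0.0326 0.113 ]
red [283.5 189.9] [279, 188, 10, 5, 32] [0.4831 0.1139 0.113 ]
[273.16026731 177.42675816]
dark [226.7 149. ] [225, 144, 5, 11, 46] [ 0.535  -0.1698  0.133 ]
red [369.7  93.2] [356, 85, 28, 18, 456] [ 0.6181 -0.1672  0.113 ]
[ 227.10710156 -146.29665425]
dark [358.9  72.3] [356, 67, 7, 11, 61] [ 0.5993 -0.1462  0.133 ]
dark [278.7 126.5] [272, 118, 16, 18, 222] [ 0.5203 -0.1992  0.133 ]
dark [359.4 138.7] [352, 135, 23, 13, 95] [ 0.6053 -0.2126  0.133 ]
```

View pics/w8.png

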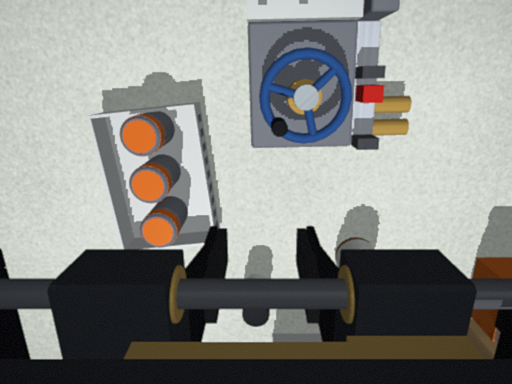

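The clamp reads closed, with the handle within about a pixel of the level prediction in both views. The wrist picture shows the hub at (306,97), the knob at (279,127) and the gate at (372,93). All three spent caps are in the basket.

```bash
python3 -c "
from h import *
w=cam('wrist'); print(ray(w,306,97,.1),ray(w,279,127,.133),ray(w,279,127,.128))
go([.520,-.198,.16],0);go([.520,-.198,.117],0)"
```

```text
[ 0.55230494 -0.16770625  0.1       ] [ 0.52106649 -0.19616117  0.133     ] [ 0.52132232 -0.19684473  0.128     ]
t 47.65 p [ 0.504  -0.231   0.3405] yaw -0.0 w 0.0367 F [-0.4  0.6  0.2] -> row [0.1094, 0.0528, 0.6018] [0.0002, -0.0005, -0.0004] rows>= 2.9
t 47.65 p [ 0.504  -0.231   0.3405] yaw -0.0 w 0.0367 F [-0.4  0.6  0.2] -> row [0.1093, 0.0527, 0.7452] [0.0002, -0.0005, -0.0004] rows>= 3.6
```

```bash
python3 -m pendant '[[0.15,0.06,0.03,0.2,0,0,0],[0.15,0.113,0.055,0.4,0,0,0],[0.15,0.113,0.055,0.58,0,0,0],[0.15,0.113,0.055,0.58,0,0,0],[0.15,0.113,0.055,0.66,0,0,0],[0.15,0.113,0.055,0.745,0,0,0],[0.15,0.113,0.055,0.745,0,0,0],[1,0.113,0.055,0.745,0,0,0]]' 12; python3 -m pendant '[[1,0,0,0,0,0,0],[1,0,0,0,0,0,0]]'
python3 - <<'E'
from h import *
p=r.read_state()['ee_pos'];c=np.array([.5522,-.1687])
d=p[:2]-c;a=np.arctan2(d[1],d[0]);print(p,np.hypot(*d),np.degrees(a))
for k in range(1,15):
    q=c+.043*np.array([np.cos(a+k*.25),np.sin(a+k*.25)])-p[:2]; print(k,'x',(q[1]/.3).round(3),'y',(q[0]/.3).round(3))
E
```

```text
time: 48.65
ee_pos: [0.5216, -0.1979, 0.1195]
eef_rot: [0.708, 0.707, 0.001, 0.001]
ft_force: [0.1, 0.4, -0.1]
width: 0.0327
grip_force: 0.0
time: 48.9
ee_pos: [0.5212, -0.198, 0.1182]
eef_rot: [0.708, 0.707, 0.001, 0.001]
ft_force: [-0.1, -0.8, 5.5]
width: 0.0176
grip_force: 12.0
[ 0.52121478 -0.1980082   0.11821279] 0.04265037488647673 -136.5932253277532
1 x -0.024 y 0.027
2 x -0.039 y 0.059
3 x -0.045 y 0.094
4 x -0.043 y 0.13
5 x -0.032 y 0.164
6 x -0.013 y 0.194
7 x 0.013 y 0.219
8 x 0.044 y 0.236
9 x 0.079 y 0.245
10 x 0.114 y 0.246
11 x 0.149 y 0.237
12 x 0.181 y 0.22
13 x 0.207 y 0.196
14 x 0.226 y 0.166
```

Gripped (17.6 mm), and the radius of 42.7 mm agrees. Winding counter-clockwise.

```bash
python3 -m pendant '[[1,-0.013,0.013,0,0,0,0],[1,-0.024,0.027,0,0,0,0],[1,-0.033,0.042,0,0,0,0],[1,-0.039,0.059,0,0,0,0],[1,-0.043,0.076,0,0,0,0],[1,-0.045,0.094,0,0,0,0],[1,-0.045,0.112,0,0,0,0],[1,-0.043,0.13,0,0,0,0]]'
cat > c.py <<'E'
from h import *
s=r.read_state();p=s['ee_pos'];c=np.array([.5522,-.1687])
d=p[:2]-c;a=np.arctan2(d[1],d[0]);print(p,np.hypot(*d),np.degrees(a),s['ft_force'].round(1),s['width'])
for k in range(1,9):
    q=c+.043*np.array([np.cos(a+k*.25),np.sin(a+k*.25)])-p[:2]; print(k,'x',(q[1]/.3).round(3),'y',(q[0]/.3).round(3))
E
python3 c.py
```

```text
time: 49.9
ee_pos: [0.5598, -0.212, 0.1182]
eef_rot: [0.708, 0.706, -0.0, 0.001]
ft_force: [-3.0, -0.7, 9.0]
width: 0.0175
grip_force: 12.0
[ 0.55983097 -0.21204872  0.11818785] 0.04401526008617762 -80.01612118094745 [-3.  -0.7  9. ] 0.017502287342346965
1 x 0.014 y 0.034
2 x 0.033 y 0.064
3 x 0.058 y 0.089
4 x 0.089 y 0.107
5 x 0.124 y 0.116
6 x 0.159 y 0.117
7 x 0.194 y 0.109
8 x 0.226 y 0.093
```

```bash
python3 -m pendant '[[1,0.013,0.034,0,0,0,0],[1,0.033,0.064,0,0,0,0],[1,0.058,0.089,0,0,0,0],[1,0.089,0.107,0,0,0,0],[1,0.124,0.116,0,0,0,0],[1,0.159,0.117,0,0,0,0],[1,0.194,0.109,0,0,0,0],[1,0.226,0.093,0,0,0,0]]'; python3 c.py
```

```text
time: 50.9
ee_pos: [0.5879, -0.1436, 0.1181]
eef_rot: [0.708, 0.706, 0.0, 0.001]
ft_force: [-2.6, -4.6, 9.9]
width: 0.0175
grip_force: 12.0
[ 0.58788899 -0.14358558  0.11811034] 0.043639868828945605 35.13413059352032 [-2.6 -4.6  9.9] 0.017535733888689203
1 x 0.025 y -0.026
2 x 0.045 y -0.056
3 x 0.057 y -0.089
4 x 0.059 y -0.125
5 x 0.054 y -0.16
6 x 0.039 y -0.193
7 x 0.017 y -0.221
8 x -0.011 y -0.243
```

```bash
python3 -m pendant '[[1,0.013,-0.012,0,0,0,0],[1,0.025,-0.026,0,0,0,0],[1,0.036,-0.04,0,0,0,0],[1,0.045,-0.056,0,0,0,0]]'; python3 c.py
python3 - <<'E'
from h import *
for n in('top','scene'):
    c=cam(n);H,S,V=hsv(c); k=(((H<6)|(H>174))&(S>130)&(V>60)).astype(np.uint8)
    m,l,st,ce=cv2.connectedComponentsWithStats(k)
    for i in range(1,m):
        p=ray(c,*ce[i],.09)
        if st[i,4]>15 and .58<p[0]<.7 and -.3<p[1]<-.1: print(n,ce[i].round(1),st[i].tolist(),p.round(4))
E
```

```text
time: 51.4
ee_pos: [0.5712, -0.1303, 0.1182]
eef_rot: [0.708, 0.706, 0.0, 0.001]
ft_force: [0.4, -3.6, 7.9]
width: 0.0174
grip_force: 12.0
[ 0.57119142 -0.13027298  0.11817879] 0.042863855092184155 63.700474349836675 [ 0.4 -3.6  7.9] 0.017352851119376927
1 x 0.012 y -0.034
2 x 0.015 y -0.069
3 x 0.009 y -0.104
4 x -0.005 y -0.137
5 x -0.027 y -0.165
6 x -0.056 y -0.187
7 x -0.089 y -0.201
8 x -0.124 y -0.207
scene [198.1 169.1] [194, 164, 9, 12, 79] [ 0.649  -0.1647  0.09  ]
```

Run:
```python
from h import *
a=cv2.imread('pics/s8.png');b=cam('scene')['pixels'][...,::-1];t=cam('top')['pixels'][...,::-1]
f=lambda i:cv2.resize(i,(400,300),interpolation=cv2.INTER_CUBIC)
cv2.imwrite('pics/cmp.png',np.vstack([np.hstack([f(a[130:205,180:280]),f(b[130:205,180:280])]),np.hstack([f(cv2.imread('pics/t8.png')[140:215,275:375]),f(t[140:215,275:375])])]))
```

```text
(no output)
```

View pics/cmp.png

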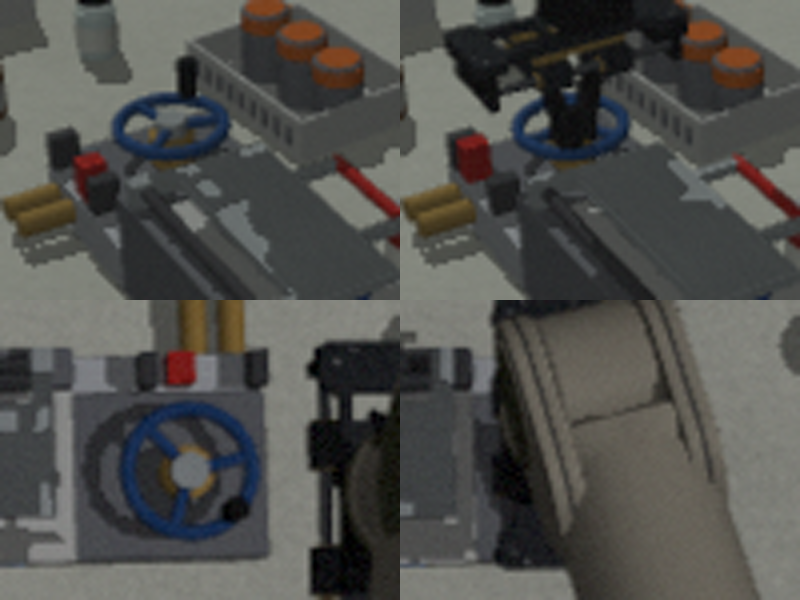

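The comparison shows the red gate has moved from beside the shut block at (100,185) to nearly against the far dark stop at (472,158), so a little remains. Continuing gently until the stop is felt.

```bash
python3 -m pendant '[[1,0.006,-0.017,0,0,0,0],[1,0.011,-0.034,0,0,0,0],[1,0.011,-0.034,0,0,0,0]]'; python3 c.py | head -1; python3 -m pendant '[[1,0.002,-0.017,0,0,0,0],[1,0.003,-0.035,0,0,0,0],[1,0.003,-0.035,0,0,0,0]]'; python3 c.py
```

```text
time: 51.98
ee_pos: [0.5606, -0.1271, 0.1181]
eef_rot: [0.708, 0.706, -0.0, 0.001]
ft_force: [-1.5, -2.6, 8.9]
width: 0.0176
grip_force: 12.0
[ 0.56058379 -0.12705571  0.11812609] 0.04247981470938319 78.61741772503278 [-1.5 -2.6  8.9] 0.017576039298468432
time: 52.35
ee_pos: [0.5502, -0.1265, 0.1181]
eef_rot: [0.708, 0.706, -0.0, 0.001]
ft_force: [-0.2, -3.2, 9.3]
width: 0.0176
grip_force: 12.0
[ 0.55020761 -0.12652406  0.11811838] 0.042222976977779776 92.70464496217733 [-0.2 -3.2  9.3] 0.017623905222752874
1 x -0.004 y -0.035
2 x -0.018 y -0.068
3 x -0.04 y -0.096
4 x -0.069 y -0.117
5 x -0.102 y -0.131
6 x -0.137 y -0.137
7 x -0.173 y -0.133
8 x -0.206 y -0.121
```

```bash
python3 -m pendant '[[1,-0.001,-0.018,0,0,0,0],[1,-0.004,-0.035,0,0,0,0],[1,-0.004,-0.035,0,0,0,0]]'; python3 c.py | head -1; python3 -m pendant '[[1,-0.005,-0.017,0,0,0,0],[1,-0.011,-0.034,0,0,0,0],[1,-0.011,-0.034,0,0,0,0]]'; python3 c.py
```

```text
time: 52.72
ee_pos: [0.5406, -0.1283, 0.1182]
eef_rot: [0.708, 0.706, 0.0, 0.002]
ft_force: [4.3, -5.9, 5.5]
width: 0.0175
grip_force: 12.0
[ 0.54055166 -0.12831141  0.11818747] 0.04203477338815767 106.08791515342476 [ 4.3 -5.9  5.5] 0.017513568522906732
time: 53.1
ee_pos: [0.5335, -0.1296, 0.1186]
eef_rot: [0.708, 0.707, 0.004, 0.004]
ft_force: [24.5, 0.8, -10.5]
width: 0.0304
grip_force: 12.0
[ 0.53353142 -0.12959467  0.11855088] 0.043332931713491396 115.51945036341606 [ 24.5   0.8 -10.5] 0.030359648946347143
1 x -0.02 y -0.03
2 x -0.046 y -0.054
3 x -0.078 y -0.071
4 x -0.112 y -0.08
5 x -0.148 y -0.08
6 x -0.183 y -0.071
7 x -0.214 y -0.054
8 x -0.24 y -0.03
```

Stop reached: force jumped to 24 N and the wheel no longer follows, after about 4.25 rad. Release, rise and verify.

```bash
python3 -m pendant '[[1,0,0.01,0,0,0,0],[1,0,0.01,0,0,0,0],[-0.2,0,0.02,0,0,0,0],[-0.2,0,0.02,0,0,0,0],[-0.2,0,0.02,-0.15,0,0,0],[-0.2,0,0.02,-0.4,0,0,0]]'; python3 -m pendant '[[-0.2,-0.3,0,0,0,0,0],[-0.2,-0.6,-0.2,-0.2,0,0,0],[-0.2,-0.9,-0.5,-0.3,0,0,0],[-0.2,-0.95,-0.6,-0.3,0,0,0],[-0.2,-0.95,-0.6,-0.3,0,0,0],[-0.2,-0.95,-0.6,-0.3,0,0,0]]'
python3 - <<'E'
from h import *
b=cam('scene')['pixels'][...,::-1];t=cam('top')['pixels'][...,::-1];w=cam('wrist')['pixels'][...,::-1]
f=lambda i:cv2.resize(i,(400,300),interpolation=cv2.INTER_CUBIC)
cv2.imwrite('pics/end.png',np.vstack([np.hstack([f(b[130:205,180:280]),f(b[130:280,170:370])]),np.hstack([f(t[140:215,275:375]),f(t[130:280,195:395])])]))
print(r.read_state()['ee_pos'])
E
```

```text
time: 53.85
ee_pos: [0.5335, -0.1299, 0.2243]
eef_rot: [0.708, 0.707, -0.001, -0.002]
ft_force: [0.1, -0.7, 1.0]
width: 0.0503
grip_force: 0.0
time: 54.6
ee_pos: [0.3521, -0.416, 0.3148]
eef_rot: [0.708, 0.706, -0.0, -0.001]
ft_force: [0.2, -0.9, -0.0]
width: 0.0526
grip_force: 0.0
[ 0.35200163 -0.41688632  0.31432224]
```

View pics/end.png

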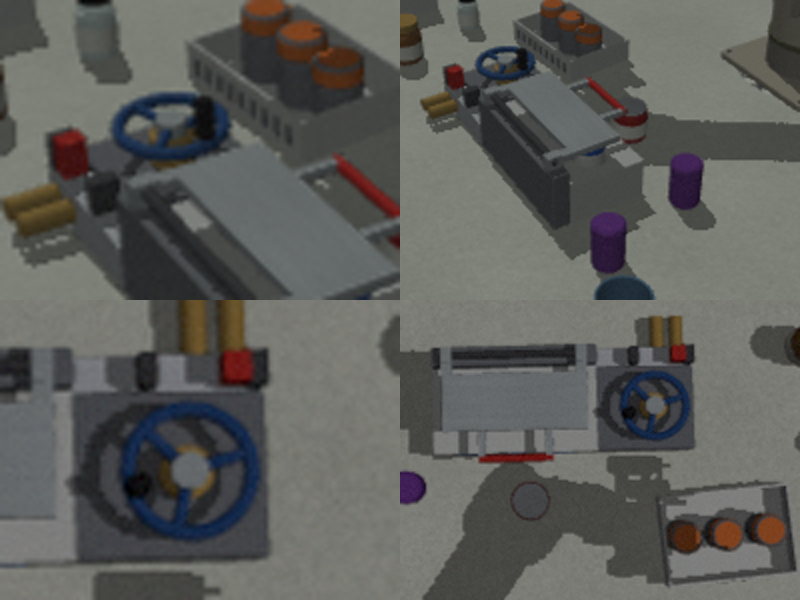

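The gate sits flush against the open stop, at (236,365) in the end crop. The clamp is level and all three spent caps are in the basket. I'll check the knob angle numerically before handing in.

Run:
```python
from h import *
c=cam('top');H,S,V=hsv(c); im=c['pixels']
m,l,st,ce=cv2.connectedComponentsWithStats((V<40).astype(np.uint8))
for i in range(1,m):
    p=ray(c,*ce[i],.133)
    if st[i,4]>15 and np.hypot(p[0]-.552,p[1]+.169)<.06: print(ce[i],st[i].tolist(),p.round(4),np.degrees(np.arctan2(p[1]+.1687,p[0]-.5522)))
print(im[157,325:348].tolist())
```

```text
[309.85714286 185.81632653] [306, 182, 10, 8, 49] [ 0.539 -0.129  0.133] 108.4207334980741
[[66, 67, 71], [66, 65, 70], [69, 69, 72], [66, 67, 71], [58, 47, 47], [45, 11, 15], [101, 25, 23], [112, 26, 22], [109, 22, 19], [108, 21, 16], [110, 24, 20], [109, 21, 16], [100, 23, 21], [65, 36, 36], [39, 39, 40], [38, 40, 44], [35, 39, 40], [103, 104, 100], [123, 124, 117], [126, 128, 121], [120, 122, 115], [122, 121, 114], [121, 123, 116]]
```

```bash
python3 -c "
from bench import r
print(r.close_job())"
```

```text
the job is handed in; nothing more can be done
None
```

I handed the job in at about 55 s: three spent cartridges are in the basket, three fresh ones in the seats, the clamp is closed, and the gate is against its open stop. I checked these by camera and contact force; `close_job()` gave no verdict.

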